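# Wedge the sprung catch open and free the slide block

## Task

The slide block in the holding fixture is trapped under a sprung catch: push the wooden wedge, thin end first, between the end wall and the catch's roller until the catch stays back by itself, and leave the wedge there. Then take the block out and lower it, without dropping it, into the U-shaped cradle so that it lies flat on the cradle floor, lengthwise along the channel and about midway. Leave the other tools and parts on the bench where they are.

Things in the scene. Friction and masses are not known exactly. Their poses are not given: they have to be found in the camera images.
- fixture: Holding fixture bolted to the bench: dark steel plate 144 mm (its x) by 172 mm (its y from -50 to +122), 10 mm thick. Origin at bench height under the nest's centre; at yaw 0 x points away from the robot, y left, towards the catch. Behind the catch a spring housing, y = 92 to 118, x +-18, top z = 50 mm. Four 6 mm dowels at x = +-22.5, y = +-23, tops z = 22 mm, stop the block sliding out sideways.
- nest (a point): Centre of the nest floor (fixture x = y = 0, z = 10 mm), fixture's axes: the block's origin at the start. Two end walls, inner faces at y = +-31.5, outer at +-39 mm, tops z = 46 (-y) and 43 mm (+y), cover the block's short ends, so here it can be gripped only by its long sides, fingers closing along fixture x. The +y wall is 36 mm long (x = +-18).
- catch (a joint): Sprung steel catch: 0 shut, grows sliding along fixture +y (to 0.022 m). The spring always shuts it (5 N at 0, 7 N at 14 mm). Its tongue (16 mm wide, z = 44 to 51) reaches over the +y wall and 8 mm over the block; the block is free above 0.010. Knob at the rear; let go, it springs shut. With the wedge's thick part in the gap it reads 0.014 and stays.
- gap (a point): Fixture x = 0, y = 48, z = 28 mm, fixture's axes: middle of the 18 mm gap (catch shut) under the tongue, between the +y wall's outer face (y = 39) and the catch's vertical roller, 12 mm diameter, z = 13 to 43, its near side at y = 57 mm. The wedge enters along fixture +x from the robot's side, sliding on the base plate, straight side along the wall, and drives the roller back.
- lane (a point): On the base plate, fixture x = 0, y = 55, z = 10 mm, fixture's axes: where the wedge's origin lies when it is fully pushed in, with its axes as the fixture's (the thick part then reaches 12.5 mm past the roller's centre).
- wedge: Loose wooden wedge, 125 mm long (x), 30 high, 0.10 kg, lying right way up. Origin on its underside, mid-length, mid-butt; thin end at +x. Seen from above the side y = -16 mm is straight (goes to the wall); the other is at y = +16 up to x = +12.5, then tapers to y = -6 at the nose: 32 mm thick butt, 10 mm nose. Grip across the butt, x about -42 mm. Pushing in takes 5 to 15 N.
- block: Loose aluminium slide block, 36 (x) by 60 (y) by 32 mm high, 0.15 to 0.3 kg, four small dark holes on top. Origin under its centre. Starts in the nest with the fixture's axes, 1.5 mm play all round, tongue 2 mm above its top. Needs a regrasp: by its long sides in the fixture, by its short ends for the cradle; it may be set down on the free bench in between.
- cradle: Grey steel U cradle bolted to the bench. Origin at bench height under its centre. Floor 60 mm long (x), top at z = 6; two cheeks along x, 8 mm thick, inner faces y = +-22, tops z = 46 mm (8 above the seated block); open at both x ends; 84 mm wide over flanges. The block's 60 mm length goes along x, either way round; no room for fingers at its long sides, so hold it by its ends.
- free_spot (a point): A fixed point on the bench top (world x = 0.405, y = 0.29, z = 0 m) before the fixture: once the wedge has been taken away there is room about it to set the block down, its length along world x, and take it again. Mind on the right a standing lamp, about 0.5 m tall, at world x = 0.64, y = -0.37, its shade leaning towards the robot: swing in to the left with the arm drawn back.
- hex_nut: loose plain steel hex nut, 30x34x16 mm, lying flat; origin under its centre. Bystander.
- short_spanner: loose steel combination spanner, 150 mm long, lying flat along its y axis; origin under its middle. Bystander.
- screwdriver: loose screwdriver, 238 mm long, 32 mm thick handle, lying along its y axis; origin under its middle. Bystander.
- pliers: loose pliers, 174 mm long, lying flat; origin under the middle. Bystander.
Things that resemble listed ones, but are neither listed nor needed, are in the scene too. There is more than one size of the cradle; the job needs the smaller.

How it is judged:
By the outcome, as a careful person would: the job done as asked, in the order asked, and still so for the second after the job is handed in, with the robot touching nothing.
It also fails if it takes over 72 s, if anything falls off the work surface, if the arm or the gripper's body presses on something with over 40 N, if the wrist force passes 120 N, or if a joint passes its speed limit or range.

## Robot

A 6-joint arm with a two-finger parallel gripper is mounted at the origin on a cart in front of the work surface, level with it; the furniture and walls round the work are solid. World frame = base frame: x ahead of the robot, y to its left, z up, the work surface at z = 0. Lengths are in m, angles in rad, forces in N, time in s.
With the tool pointing down it reaches from about 0.325 to 0.925 m from the base axis. Payload 3.1 kg.
Tool frame: the origin (TCP) lies between the finger pads; the fingertips stand 8 mm ahead of it and the grasp point (between the pads) lies 11 mm behind it; y points along the fingers, z is the direction in which the jaws open and shut, and the axes are right-handed (so a half turn about y gives the same grasp; the last joint's range is limited). The gripper opens to 85 mm and grips with 20 to 120 N. Pads are 22 mm wide; open, the fingers measure 114 mm over their backs; the gripper's body (76 mm by 85 mm) begins 54 mm behind the grasp point. The pads swing forward as they close: fully open they stand 13 mm farther back than shut.
Start: joints at [1.003, 0.217, 1.613, -0, 1.311, -0.112], TCP at [0.275, 0.561, 0.239] pointing down, gripper open.
Joint ranges: [-2.75, 2.75], [-0.78, 2.1], [0.31, 2.55], [-1.13, 4.27], [0.13, 2.63], [-2.58, 2.58]. Speed limits (rad/s): [2.79, 2.79, 3.14, 3.14, 3.14, 3.14].

## Interface

Orientations are given as [roll, pitch, yaw] about the fixed x, y, z axes, in that order (R = Rz(yaw) Ry(pitch) Rx(roll)).
In Python, from rig import manip gives the robot as it stands.
- The arm moves only by the tool step_arm, never from a script. Its argument "targets" is a list of rows, each an object with "hand": the gripper command: -1 is shut, 1 is fully open, values between are in proportion; "linear": the shift along the tool's x, y, z scaled (see below), a list of three; "delta_rot": the turn, a rotation vector about the tool's x, y, z scaled (see below), a list of three. In form: [{"hand": hand, "linear": [dx, dy, dz], "delta_rot": [ax, ay, az]}, ...]. A call has 1 to 10 rows; each row shifts and turns the pose as measured when the row begins, along the tool's axes as they then stand; what a row does not reach is not made up. The controller multiplies each number of a shift by 0.4 m and each number of a turn by 6 degrees. A row lasts 1/12 s, in which the tool goes at most 41.7 mm and 7.16 degrees, less where a joint would pass 70% of its speed; a pose out of reach is approached as far as the arm can. A call with a number of a shift or a turn outside -1 to 1 is refused whole. A call with a gripper value outside its range is refused whole. The fingers move at their own pace and stop on an object; "force" is the grip in N (left out, the last holds). Time passes only in rows, so rows that do not move let the fingers close. It gives the time, the measured TCP pose, the force and the opening at its end, in the units of the state.
- manip.read_state(): the state, without advancing time (a new reading comes with each control period).
- manip.grab_frame(name): name is "side" or "top"; returns the picture (480x640x3 uint8, red, green, blue); there is no depth.
- manip.camera_model(name): a dict with "fx", "fy", "cx", "cy" (pixels), "R" (3x3) and "t" (3): a world point X has camera coordinates R X + t. Camera axes: x right, y down, z forward; pixel columns grow to the right and rows downward; lengths in m; the calibration is good to about 2 mm. A picture is of the moment at which its call begins. camera_model takes no time and is no camera call.
- manip.hand_in(): hands the job in, once; it reports no verdict.
The state is a dict: "time_s": time; "qpos": joint angles; "joint_vel": joint speeds; "joint_torque": joint torques, N m; "tool_pos": TCP position; "orientation": TCP orientation; "ft_force": force on the tool from outside, world axes, zero at the start; "torque": the same for the moment, N m; "grip_width": opening from 0.0 (shut) to 1.0 (fully open).
Only numpy, scipy, OpenCV 4.12 (cv2) and the standard library are available. Lean on these libraries where they do the work, as an engineer would, in place of code of your own. Each camera call takes 0.05 s, during which the arm holds its last target.

## Working session

There is one attempt and no reset: what is moved stays moved. The work goes in short steps, Python scripts to look and compute and a tool call to move; the robot and the scene stay as the last step left them, time stands still between calls to the robot, and variables do not carry over. Pictures are saved under pics/ and viewed, and the job is handed in when it is done.

Besides the shell and the picture viewer there is one more tool, called after ">>>" as a command line: name --argument value ..., lists and objects as JSON in quotes. step_arm: Moves the arm, as the interface text tells. Shifts and turns lie within -1 to 1; 1 stands for 0.4 m of shift or 6 degrees of turn. Its arguments: {"type":"object","properties":{"targets":{"type":"array"},"force":{"type":"number"}},"required":["targets"]}

```bash
mkdir -p pics; ls; python3 - <<'E'
from rig import manip
import cv2,json
s=manip.read_state()
for k,v in s.items(): print(k,v)
for n in("side","top"):
    im=manip.grab_frame(n); cv2.imwrite(f"pics/{n}0.png",im[:,:,::-1])
    print(n,manip.camera_model(n))
E
```

```text
pics
time_s 0.0
qpos [ 1.00279770e+00  2.17798842e-01  1.61494131e+00 -1.36313450e-05
  1.31129199e+00 -1.12195719e-01]
joint_vel [-0.00099967  0.00034082  0.00098637  0.00060353  0.00038979  0.00122503]
joint_torque [-8.86750087e-06 -3.96848774e+01 -3.03853154e+01 -1.11639761e-04
  9.71202215e-03  3.53192291e-06]
tool_pos [0.2746619  0.56052166 0.23793678]
orientation [-1.57322195e+00  2.60042196e-04 -4.55799710e-01]
ft_force [ 0.5983052  -1.14999452  0.06987635]
torque [ 0.02392775 -0.01597533  0.02159661]
grip_width 1.0009015454801296
side {'fx': 602.1395960487325, 'fy': 602.1395960487325, 'cx': 322.12193467211614, 'cy': 241.27162950230496, 'R': array([[-0.97251275, -0.23199212,  0.01996488],
       [-0.09740015,  0.32742054, -0.9398452 ],
       [ 0.21149977, -0.91595603, -0.34101672]]), 't': array([ 0.52850553, -0.0233708 ,  1.3048715 ])}
top {'fx': 590.6085536531489, 'fy': 590.6085536531489, 'cx': 325.9119982692456, 'cy': 246.17567803965787, 'R': array([[-0.01668635, -0.99949823,  0.02692325],
       [-0.99757963,  0.01482438, -0.06793463],
       [ 0.06750142, -0.02799166, -0.99732644]]), 't': array([0.33980512, 0.44673273, 1.25937958])}
```

View pics/top0.png

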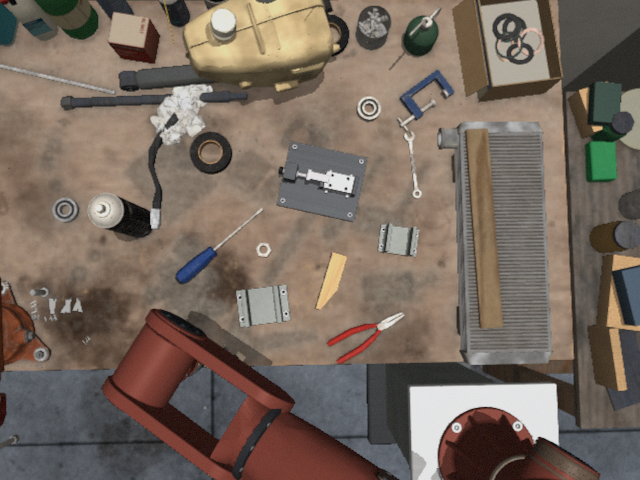

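View pics/side0.png

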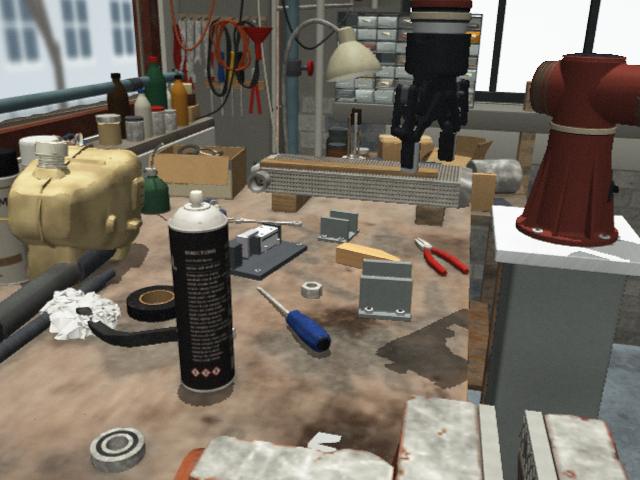

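The top view shows the fixture at about (323,181), the wedge at (331,280) and the hex nut at (264,250). There are two cradle candidates: (262,305), which is larger, and (398,240), which is smaller. I'll enlarge these areas and measure.

```bash
cat > h.py <<'E'
import numpy as np,cv2
from rig import manip
C={n:manip.camera_model(n) for n in("side","top")}
def ray(n,u,v,z):
    c=C[n];d=np.array([(u-c['cx'])/c['fx'],(v-c['cy'])/c['fy'],1.]);R=np.array(c['R']);t=np.array(c['t'])
    o=-R.T@t;w=R.T@d;return o+w*(z-o[2])/w[2]
def proj(n,X):
    c=C[n];p=np.array(c['R'])@np.array(X)+c['t'];return np.array([c['fx']*p[0]/p[2]+c['cx'],c['fy']*p[1]/p[2]+c['cy']])
def crop(src,x0,y0,x1,y1,k,out):
    im=cv2.imread(src)[y0:y1,x0:x1];cv2.imwrite(out,cv2.resize(im,None,fx=k,fy=k,interpolation=cv2.INTER_CUBIC))
E
python3 - <<'E'
from h import *
crop('pics/top0.png',265,130,385,230,6,'pics/c_fix.png')
crop('pics/top0.png',225,215,425,365,4,'pics/c_low.png')
crop('pics/side0.png',215,200,425,330,3,'pics/c_side.png')
E
```

```text
(no output)
```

View pics/c_fix.png

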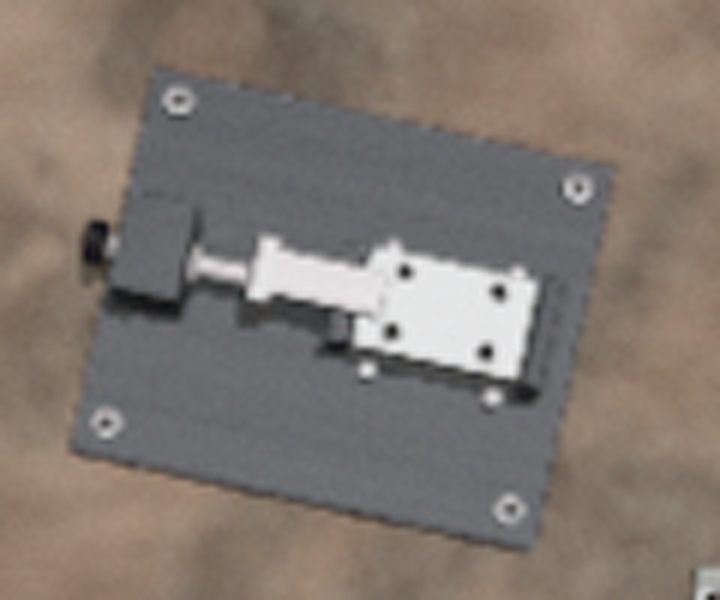

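View pics/c_low.png

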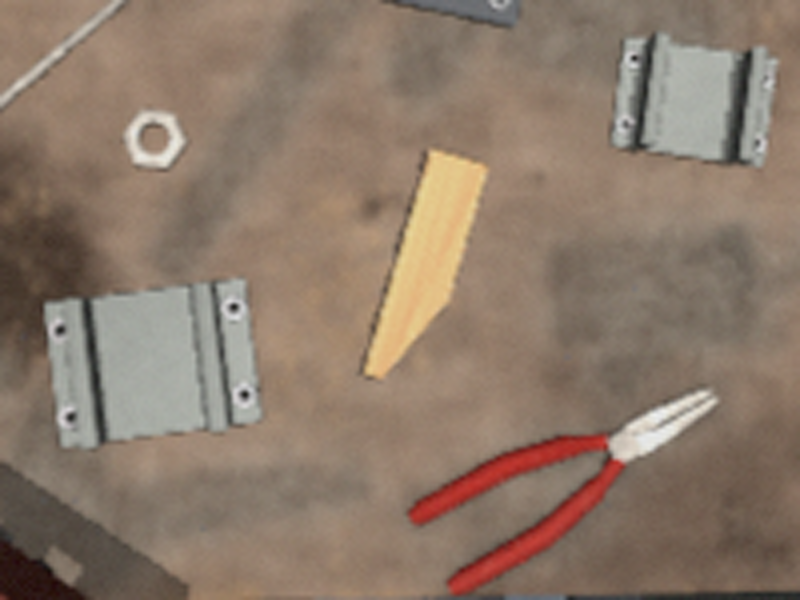

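View pics/c_side.png

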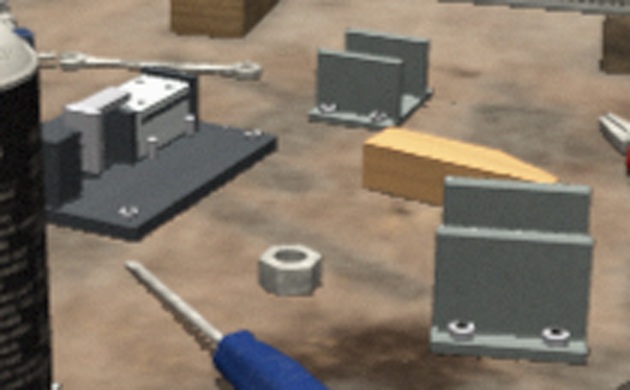

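```bash
cat > meas.py <<'E'
from h import *
im=cv2.imread('pics/top0.png').astype(np.float32)
K=8
def hull(x0,y0,x1,y1,f):
    c=cv2.resize(im[y0:y1,x0:x1],None,fx=K,fy=K,interpolation=cv2.INTER_CUBIC)
    m=f(c).astype(np.uint8)*255
    m=cv2.morphologyEx(m,cv2.MORPH_OPEN,np.ones((9,9)));m=cv2.morphologyEx(m,cv2.MORPH_CLOSE,np.ones((25,25)))
    cs,_=cv2.findContours(m,cv2.RETR_EXTERNAL,cv2.CHAIN_APPROX_NONE);k=max(cs,key=cv2.contourArea)
    h=cv2.convexHull(k)
    return k,h,c,lambda p:(np.asarray(p)+.5)/K-.5+[x0,y0]
br=lambda c:c[...,2]-c[...,0]   # R-B
def poly(h,n):
    for e in np.arange(2,200,1.):
        a=cv2.approxPolyDP(h,e,True)
        if len(a)<=n:return a[:,0,:]
def quad_lines(k,h,n):
    a=poly(h,n).astype(float); pts=k[:,0,:].astype(float); L=[]
    for i in range(len(a)):
        p,q=a[i],a[(i+1)%len(a)];d=q-p;l=np.linalg.norm(d);d/=l;nn=np.array([-d[1],d[0]])
        s=(pts-p)@d;t=(pts-p)@nn;sel=pts[(s>.12*l)&(s<.88*l)&(abs(t)<10)]
        vx,vy,x,y=cv2.fitLine(sel.astype(np.float32),cv2.DIST_HUBER,0,.01,.01).ravel();L.append((np.array([x,y]),np.array([vx,vy])))
    out=[]
    for i in range(len(L)):
        p,d=L[i-1];q,e=L[i];s=np.linalg.solve(np.c_[d,-e],q-p);out.append(p+s[0]*d)
    return np.array(out)
for name,box,f,n,z in [("plate",(265,130,385,230),lambda c:br(c)<12,4,.010),
   ("wedge",(305,240,360,320),lambda c:br(c)>75,5,.030),
   ("cradS",(370,215,428,265),lambda c:br(c)<12,4,.004),
   ("cradL",(230,275,297,330),lambda c:br(c)<12,4,.004)]:
    k,h,c,tr=hull(*box,f)
    q=quad_lines(k,h,n)
    for p in q:cv2.circle(c,tuple(int(v) for v in p),4,(0,0,255),1)
    cv2.drawContours(c,[k],-1,(0,255,0),1)
    cv2.imwrite(f'pics/m_{name}.png',cv2.resize(c,None,fx=.8,fy=.8))
    P=np.array([ray('top',*tr(p),z) for p in q])
    print(name);print(tr(q).round(1).tolist());print((P*1000).round(1)[:,:2].tolist());
    d=np.roll(P,-1,0)-P
    print('len',(np.linalg.norm(d,axis=1)*1000).round(1),'ang',np.degrees(np.arctan2(d[:,1],d[:,0])).round(1),'mean',P.mean(0).round(4))
E
python3 meas.py
```

```text
plate
[[290.5, 140.3], [367.0, 157.6], [353.5, 221.7], [275.9, 204.4]]
[[683.8, 405.8], [644.1, 240.0], [504.2, 272.2], [544.0, 439.2]]
len [170.5 143.5 171.7 143.7] ang [-103.5  167.    76.6  -13.4] mean [0.594  0.3393 0.01  ]
wedge
[[346.2, 256.1], [336.2, 289.9], [319.7, 309.1], [315.9, 307.5], [332.7, 252.0]]
[[429.1, 290.6], [358.1, 313.1], [318.3, 348.6], [321.8, 356.4], [438.2, 319.1]]
len [ 74.5  53.3   8.6 122.3  29.9] ang [ 162.4  138.2   65.9  -17.8 -107.9] mean [0.3731 0.3256 0.03  ]
cradS
[[380.6, 223.3], [417.0, 229.1], [415.6, 256.2], [377.4, 250.6]]
[[500.5, 212.8], [486.8, 133.7], [427.8, 138.5], [441.2, 221.3]]
len [80.3 59.2 83.9 59.8] ang [-99.8 175.3  80.8  -8.1] mean [0.4641 0.1766 0.004 ]
cradL
[[285.5, 284.2], [289.9, 319.8], [239.9, 325.9], [235.5, 290.4]]
[[371.9, 420.8], [295.8, 412.3], [284.7, 518.9], [360.4, 527.7]]
len [ 76.6 107.2  76.2 107.5] ang [-173.7   96.     6.6  -83.8] mean [0.3282 0.47   0.004 ][ WARN:0@1.139] global loadsave.cpp:1063 imwrite_ Unsupported depth image for selected encoder is fallbacked to CV_8U.
```

```bash
python3 - <<'E'
import cv2,numpy as np
a=[cv2.imread(f'pics/m_{n}.png') for n in('plate','cradS','wedge')]
H=600
b=np.zeros((600,800,3),np.uint8)
p=cv2.resize(a[0],(430,358));b[:358,:430]=p
p=cv2.resize(a[1],(370,int(a[1].shape[0]*370/a[1].shape[1])));b[:p.shape[0],430:]=p
p=cv2.resize(a[2],(int(a[2].shape[1]*.6),int(a[2].shape[0]*.6)))
p=a[2][:,:];p=cv2.resize(p,(int(p.shape[1]*240/p.shape[0]),240)); b[360:,:p.shape[1]]=p
cv2.imwrite('pics/mm.png',b)
E
```

```text
(no output)
```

View pics/mm.png

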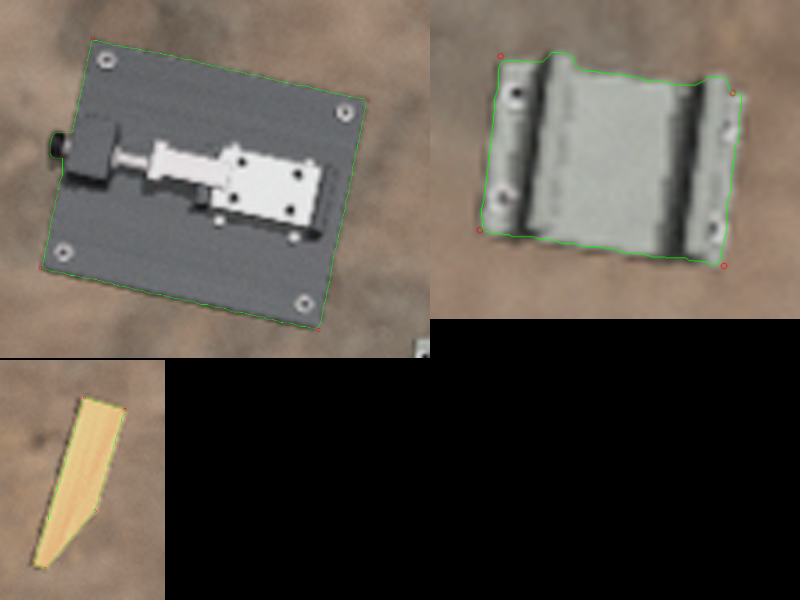

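View pics/m_cradS.png

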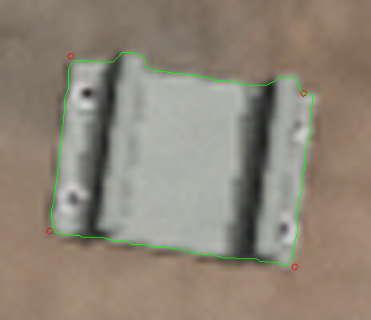

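```bash
python3 - <<'E'
from h import *
crop('pics/side0.png',308,200,368,248,12,'pics/s_crad.png')
crop('pics/side0.png',228,215,318,285,8,'pics/s_fix.png')
for n in C: print(n, -np.array(C[n]['R']).T@C[n]['t'])
tr=lambda p:(np.array(p)/6.4-.5)+[370,215]   # approx centre
for lab,z,ps in [('screws',.006,[(87,96),(72,198),(302,130),(285,230)]),('flange corners',.004,[(70,58),(50,232),(313,95),(294,266)]),('floor far/near corners(mid)',.006,[(148,70),(258,85),(110,240),(240,258)])]:
    P=np.array([ray('top',*tr(p),z) for p in ps]);print(lab,(P*1000).round(1)[:,:2].tolist(),'mean',P.mean(0).round(4))
    for i,j in((0,1),(2,3),(0,2),(1,3)):
        d=P[j]-P[i];print(round(np.linalg.norm(d)*1000,1),round(np.degrees(np.arctan2(d[1],d[0])),1))
E
```

```text
side [0.23572203 1.32546612 0.41246651]
top [0.36631167 0.36826421 1.27721252]
screws [[486.7, 208.0], [452.2, 213.9], [474.1, 135.1], [440.3, 141.8]] mean [0.4633 0.1747 0.006 ]
35.1 170.3
34.5 168.8
73.9 -99.8
73.0 -99.4
flange corners [[500.0, 213.2], [440.9, 221.4], [486.2, 130.7], [428.1, 138.8]] mean [0.4638 0.176  0.004 ]
59.6 172.1
58.6 172.1
83.7 -99.5
83.6 -98.8
floor far/near corners(mid) [[495.3, 187.0], [489.7, 149.7], [437.8, 201.3], [431.0, 157.4]] mean [0.4634 0.1739 0.006 ]
37.7 -98.6
44.5 -98.7
59.3 166.0
59.2 172.6
```

View pics/s_crad.png

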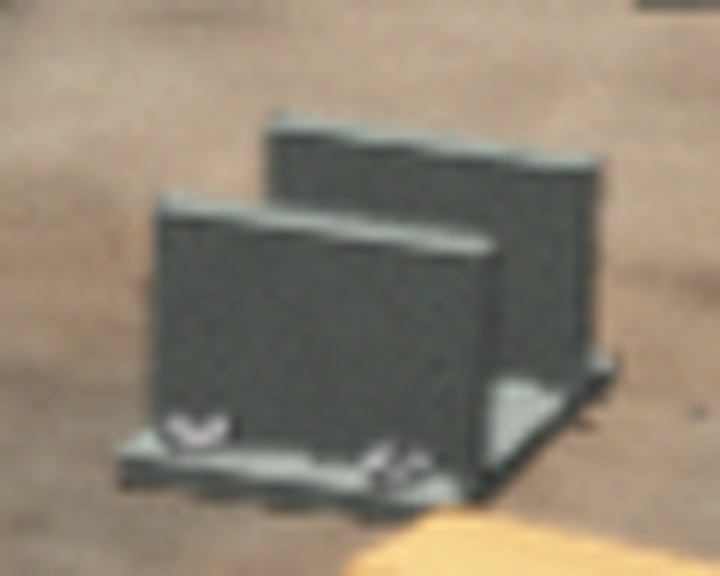

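View pics/s_fix.png

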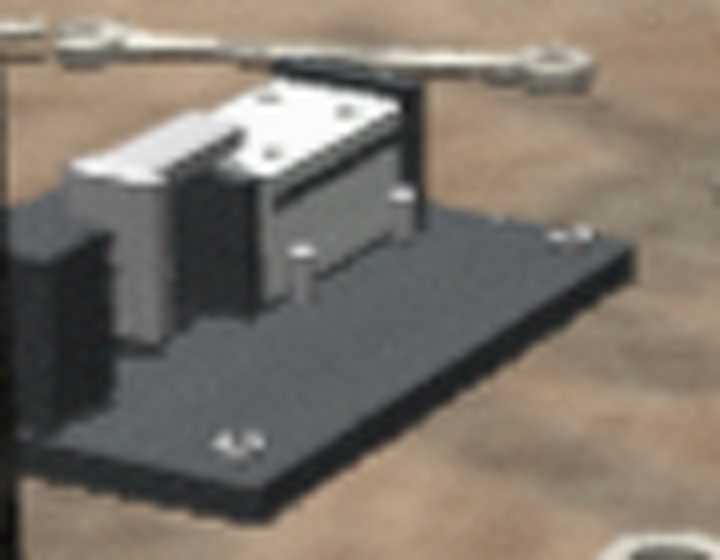

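```bash
cat >> h.py <<'E'
def Rz(a):
    c,s=np.cos(a),np.sin(a);return np.array([[c,-s,0],[s,c,0],[0,0,1.]])
D=np.pi/180
FIX=(np.array([.5857,.3043,0]),-13.4*D)
CR=(np.array([.4635,.175,0]),-9*D)
def W(fr,p):return fr[0]+Rz(fr[1])@np.array(p)
E
python3 - <<'E'
from h import *
ts=lambda p,k,o:(np.array(p)+.5)/k-.5+o
for lab,fr,p,pix in [('crad near out top far',CR,(.03,.03,.046),ts((158,210),12,(308,200))),('near out top near',CR,(-.03,.03,.046),ts((490,252),12,(308,200))),
 ('far-cheek inner top far',CR,(.03,-.022,.046),ts((272,130),12,(308,200))),('far inner top near',CR,(-.03,-.022,.046),ts((590,165),12,(308,200))),
 ('plate near-left',FIX,(-.072,.122,.01),ts((262,490),8,(228,215))),('plate near-right',FIX,(-.072,-.05,.01),ts((635,245),8,(228,215))),
 ('dowel +y',FIX,(-.0225,.023,.022),ts((303,250),8,(228,215))),('dowel -y',FIX,(-.0225,-.023,.022),ts((403,193),8,(228,215)))]:
    print(lab,proj('side',W(fr,p)).round(1),pix.round(1))
tt=lambda p:ts(p,6,(265,130))
for lab,p,pix in [('d--',(-.0225,-.023,.022),(493,398)),('d-+',(-.0225,.023,.022),(367,371)),('screwTL',0,0)][:2]:
    print(lab,proj('top',W(FIX,p)).round(1),tt(pix).round(1))
h=np.array([ray('top',*tt(p),.042) for p in((405,271),(498,291),(391,331),(486,351))]);print(h.round(4),h.mean(0), W(FIX,(0,0,.042)))
d=h[1]-h[0];e=h[3]-h[2];print(np.degrees(np.arctan2(d[1],d[0])),np.degrees(np.arctan2(e[1],e[0])))
E
```

```text
crad near out top far [321.6 216.6] [320.7 217. ]
near out top near [349.6 220.6] [348.4 220.5]
far-cheek inner top far [331.1 209.8] [330.2 210.4]
far inner top near [358.3 213.6] [356.7 213.3]
plate near-left [261.4 275.8] [260.3 275.8]
plate near-right [309.3 245.1] [306.9 245.2]
dowel +y [267.2 246.2] [265.4 245.8]
dowel -y [279.9 239. ] [277.9 238.7]
d-- [346.5 196. ] [346.8 195.9]
d-+ [325.5 191.3] [325.8 191.4]
[[0.6011 0.318  0.042 ]
 [0.5936 0.2853 0.042 ]
 [0.5798 0.3233 0.042 ]
 [0.5723 0.29   0.042 ]] [0.58671902 0.30415378 0.042     ] [0.5857 0.3043 0.042 ]
-102.93159753845421 -102.69314034075369
```

>>> step_arm --targets '[{"hand": 1, "linear": [0, 0, 0], "delta_rot": [0, -0.7, 0]}, {"hand": 1, "linear": [0, 0, 0], "delta_rot": [0, -0.7, 0]}, {"hand": 1, "linear": [0.06, 0, -0.055], "delta_rot": [0, 0, 0]}, {"hand": 1, "linear": [0.06, 0.03, -0.055], "delta_rot": [0, 0, 0]}, {"hand": 1, "linear": [0.06, 0.03, -0.055], "delta_rot": [0, 0, 0]}, {"hand": 1, "linear": [0.06, 0.03, -0.055], "delta_rot": [0, 0, 0]}, {"hand": 1, "linear": [0.06, 0.03, -0.055], "delta_rot": [0, 0, 0]}, {"hand": 1, "linear": [0.06, 0.03, -0.055], "delta_rot": [0, 0, 0]}, {"hand": 1, "linear": [0, 0, 0], "delta_rot": [0, 0, 0]}, {"hand": 1, "linear": [0, 0, 0], "delta_rot": [0, 0, 0]}]'

```text
time_s: 0.93
tool_pos: [0.3728, 0.3842, 0.1704]
orientation: [-1.578, 0.005, -0.297]
ft_force: [0.4, 0.7, 0.5]
grip_width: 0.997
```

```bash
cat >> h.py <<'E'
FIX=(np.array([.5867,.3043,0]),-13.3*D)
CR=(np.array([.4645,.175,0]),-9*D)
from scipy.spatial.transform import Rotation as Ro
def need(pos,yaw):
    """shift (tool axes, /0.4) and turn (tool axes, /6deg) to reach pos, pointing down at yaw deg"""
    s=manip.read_state();R=Ro.from_euler('xyz',s['orientation']);T=Ro.from_euler('xyz',[-np.pi/2,0,yaw*D])
    d=np.array(pos)-s['tool_pos'];print('t',round(s['time_s'],2),'pos',np.round(s['tool_pos'],4),'rpy',np.degrees(s['orientation']).round(2),'q',np.round(s['qpos'],2),'grip',round(s['grip_width'],3),'F',np.round(s['ft_force'],1))
    print(' shift world mm',(d*1000).round(1),'rows total now-axes',(R.inv().apply(d)/.4).round(4),'at target axes',(T.inv().apply(d)/.4).round(4),'turn',((R.inv()*T).as_rotvec()/(6*D)).round(3))
E
python3 -c "
from h import *
need([.416,.311,.10],-17.7)"
```

```text
t 0.93 pos [0.3728 0.3842 0.1704] rpy [-90.42   0.29 -17.  ] q [ 0.67  0.1   1.88 -0.    1.17 -0.6 ] grip 0.997 F [0.4 0.7 0.5]
 shift world mm [ 43.2 -73.2 -70.4] rows total now-axes [ 0.1577  0.1762 -0.1422] at target axes [ 0.1585  0.176  -0.1416] turn [ 0.071  0.116 -0.048]
```

>>> step_arm --targets '[{"hand": 1, "linear": [0.05, 0.05, -0.045], "delta_rot": [0.07, 0.12, -0.05]}, {"hand": 1, "linear": [0.05, 0.05, -0.045], "delta_rot": [0, 0, 0]}, {"hand": 1, "linear": [0.05, 0.05, -0.045], "delta_rot": [0, 0, 0]}, {"hand": 1, "linear": [0.02, 0.03, -0.02], "delta_rot": [0, 0, 0]}, {"hand": 1, "linear": [0, 0, 0], "delta_rot": [0, 0, 0]}, {"hand": 1, "linear": [0, 0, 0], "delta_rot": [0, 0, 0]}]'

```text
time_s: 1.43
tool_pos: [0.4206, 0.308, 0.0985]
orientation: [-1.563, -0.002, -0.305]
ft_force: [-0.2, 0.7, 0.1]
grip_width: 1.004
```

```bash
python3 -c "
from h import *
need([.416,.311,.05],-17.7)
im=manip.grab_frame('side');cv2.imwrite('pics/side1.png',im[:,:,::-1]);crop('pics/side1.png',240,130,440,280,4,'pics/s1c.png')
im=manip.grab_frame('top');cv2.imwrite('pics/top1.png',im[:,:,::-1]);crop('pics/top1.png',260,210,420,330,5,'pics/t1c.png')
"
```

```text
t 1.43 pos [0.4206 0.308  0.0985] rpy [-89.57  -0.1  -17.5 ] q [ 0.5   0.16  1.97  0.    1.01 -0.77] grip 1.004 F [-0.2  0.7  0.1]
 shift world mm [ -4.6   3.  -48.5] rows total now-axes [-0.0135  0.1212  0.0027] at target axes [-0.0133  0.1212  0.0036] turn [-0.072  0.033  0.017]
```

View pics/s1c.png

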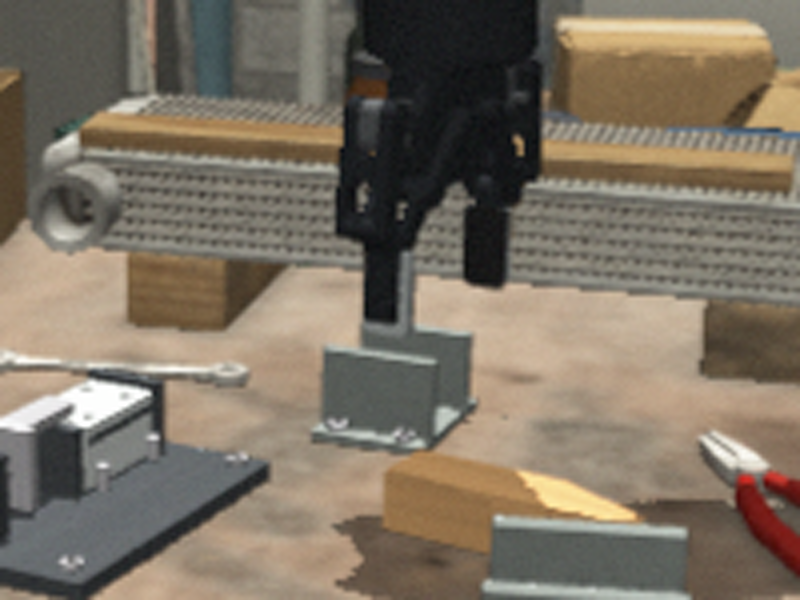

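View pics/t1c.png

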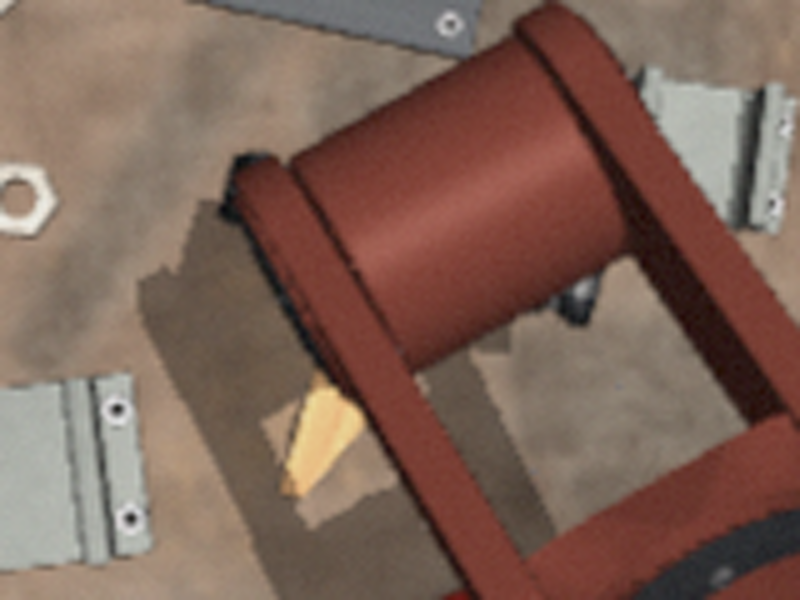

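```bash
python3 -c "
from h import *
s=manip.read_state();R=Ro.from_euler('xyz',s['orientation']);p=s['tool_pos']
for z in(.0425,-.0425):
  for y in(.008,-.005,-.011):
    X=p+R.apply([0,y,z]);q=proj('side',X);print(z,y,X.round(3),q.round(1),((q-[240,130])*4).round(0))
"
```

```text
0.0425 0.008 [0.433 0.349 0.092] [338.1 219.8] [392. 359.]
0.0425 -0.005 [0.433 0.349 0.105] [338.4 212.7] [394. 331.]
0.0425 -0.011 [0.433 0.349 0.111] [338.5 209.3] [394. 317.]
-0.0425 0.008 [0.408 0.268 0.091] [360.6 208.5] [483. 314.]
-0.0425 -0.005 [0.408 0.268 0.104] [361.  201.7] [484. 287.]
-0.0425 -0.011 [0.408 0.268 0.11 ] [361.1 198.6] [485. 274.]
```

>>> step_arm --targets '[{"hand": 1, "linear": [-0.0135, 0.03, 0.003], "delta_rot": [-0.07, 0.03, 0]}, {"hand": 1, "linear": [0, 0.055, 0], "delta_rot": [0, 0, 0]}, {"hand": 1, "linear": [0, 0.055, 0], "delta_rot": [0, 0, 0]}, {"hand": 1, "linear": [0, 0.035, 0], "delta_rot": [0, 0, 0]}, {"hand": 1, "linear": [0, 0, 0], "delta_rot": [0, 0, 0]}, {"hand": 1, "linear": [0, 0, 0], "delta_rot": [0, 0, 0]}]'

```text
time_s: 2.03
tool_pos: [0.4174, 0.3224, 0.0319]
orientation: [-1.559, -0.012, -0.3]
ft_force: [0.4, 0.7, 0.3]
grip_width: 0.998
```

```bash
python3 -c "
from h import *
need([.416,.311,.012],-17.7)"
```

```text
t 2.03 pos [0.4174 0.3224 0.0319] rpy [-89.3   -0.67 -17.17] q [ 0.52  0.28  1.98 -0.    0.86 -0.75] grip 0.998 F [0.4 0.7 0.3]
 shift world mm [ -1.4 -11.4 -19.9] rows total now-axes [ 0.0045  0.0496 -0.0288] at target axes [ 0.0053  0.0499 -0.0282] turn [-0.118  0.09   0.111]
```

>>> step_arm --targets '[{"hand": 1, "linear": [0.0045, 0, -0.0288], "delta_rot": [-0.12, 0.09, 0.11]}, {"hand": 1, "linear": [0, 0, 0], "delta_rot": [0, 0, 0]}, {"hand": 1, "linear": [0, 0, 0], "delta_rot": [0, 0, 0]}]'

```text
time_s: 2.28
tool_pos: [0.4158, 0.3121, 0.0339]
orientation: [-1.57, -0.001, -0.307]
ft_force: [-0.0, -0.9, 0.1]
grip_width: 1.003
```

```bash
python3 -c "
from h import *
print(manip.read_state()['joint_vel'])
need([.416,.311,.012],-17.7)"
```

```text
[-7.94257345e-03 -1.93703956e-02 -2.82176258e-05 -1.30375444e-02
  2.15947416e-02 -1.78316101e-03]
t 2.28 pos [0.4158 0.3121 0.0339] rpy [-8.996e+01 -6.000e-02 -1.759e+01] q [ 0.51  0.27  1.98 -0.    0.88 -0.75] grip 1.003 F [-0.  -0.9  0.1]
 shift world mm [  0.2  -1.1 -21.9] rows total now-axes [ 0.0013  0.0549 -0.0025] at target axes [ 0.0014  0.0549 -0.0025] turn [-0.007  0.018  0.009]
```

>>> step_arm --targets '[{"hand": 1, "linear": [0.001, 0.03, -0.0025], "delta_rot": [0, 0, 0]}, {"hand": 1, "linear": [0, 0.025, 0], "delta_rot": [0, 0, 0]}, {"hand": 1, "linear": [0, 0, 0], "delta_rot": [0, 0, 0]}, {"hand": 1, "linear": [0, 0, 0], "delta_rot": [0, 0, 0]}]'

```text
time_s: 2.62
tool_pos: [0.4183, 0.3117, 0.0125]
orientation: [-1.566, -0.005, -0.308]
ft_force: [0.0, 0.4, 0.4]
grip_width: 1.004
```

```bash
python3 -c "
from h import *
print(manip.read_state()['joint_vel'])
need([.416,.311,.012],-17.7)"
```

```text
[-0.00281097  0.02007489  0.0104807   0.00055534 -0.01157144 -0.00067399]
t 2.62 pos [0.4183 0.3117 0.0125] rpy [-89.7   -0.29 -17.67] q [ 0.51  0.31  1.99 -0.    0.83 -0.76] grip 1.004 F [0.  0.4 0.4]
 shift world mm [-2.3 -0.7 -0.5] rows total now-axes [-0.005   0.0013 -0.0035] at target axes [-0.005   0.0014 -0.0035] turn [-0.049  0.004  0.048]
```

>>> step_arm --targets '[{"hand": 1, "linear": [-0.005, 0, -0.002], "delta_rot": [-0.05, 0, 0.05]}, {"hand": -1, "linear": [0, 0, 0], "delta_rot": [0, 0, 0]}, {"hand": -1, "linear": [0, 0, 0], "delta_rot": [0, 0, 0]}, {"hand": -1, "linear": [0, 0, 0], "delta_rot": [0, 0, 0]}, {"hand": -1, "linear": [0, 0, 0], "delta_rot": [0, 0, 0]}, {"hand": -1, "linear": [0, 0, 0], "delta_rot": [0, 0, 0]}, {"hand": -1, "linear": [0, 0, 0], "delta_rot": [0, 0, 0]}, {"hand": -1, "linear": [0, 0, 0], "delta_rot": [0, 0, 0]}]' --force 60

```text
time_s: 3.28
tool_pos: [0.4166, 0.3119, 0.013]
orientation: [-1.571, 0.0, -0.309]
ft_force: [1.3, 0.6, -0.1]
grip_width: 0.362
```

```bash
python3 -c "
from h import *
need([.416,.311,.012],-17.7)"
```

```text
t 3.28 pos [0.4166 0.3119 0.013 ] rpy [-89.99   0.   -17.69] q [ 0.51  0.31  1.99  0.    0.84 -0.75] grip 0.362 F [ 1.3  0.6 -0.1]
 shift world mm [-0.6 -0.9 -1. ] rows total now-axes [-0.0009  0.0025 -0.0026] at target axes [-0.0009  0.0025 -0.0026] turn [-0.001  0.002 -0.001]
```

>>> step_arm --targets '[{"hand": -1, "linear": [0, -0.04, 0], "delta_rot": [0, 0, 0]}, {"hand": -1, "linear": [0, -0.06, 0], "delta_rot": [0, 0, 0]}, {"hand": -1, "linear": [0, -0.07, 0], "delta_rot": [0, 0, 0]}, {"hand": -1, "linear": [0, -0.07, 0], "delta_rot": [0, 0.5, 0]}, {"hand": -1, "linear": [0, 0, 0], "delta_rot": [0, 1, 0]}, {"hand": -1, "linear": [0, 0, 0], "delta_rot": [0, 1, 0]}, {"hand": -1, "linear": [0, 0, 0], "delta_rot": [0, 1, 0]}, {"hand": -1, "linear": [0, 0, 0], "delta_rot": [0, 1, 0]}, {"hand": -1, "linear": [0, 0, 0], "delta_rot": [0, 1, 0]}, {"hand": -1, "linear": [0, 0, 0], "delta_rot": [0, 1, 0]}]'

```text
time_s: 4.12
tool_pos: [0.4134, 0.3099, 0.111]
orientation: [-1.577, -0.0, -1.02]
ft_force: [0.4, 0.3, -1.0]
grip_width: 0.364
```

>>> step_arm --targets '[{"hand": -1, "linear": [0, 0, 0], "delta_rot": [0, 1, 0]}, {"hand": -1, "linear": [0, 0, 0], "delta_rot": [0, 1, 0]}, {"hand": -1, "linear": [0, 0, 0], "delta_rot": [0, 1, 0]}, {"hand": -1, "linear": [0, 0, 0], "delta_rot": [0, 1, 0]}, {"hand": -1, "linear": [0, 0, 0], "delta_rot": [0, 1, 0]}, {"hand": -1, "linear": [0, 0, 0], "delta_rot": [0, 1, 0]}, {"hand": -1, "linear": [0, 0, 0], "delta_rot": [0, 1, 0]}, {"hand": -1, "linear": [0, 0, 0], "delta_rot": [0, 1, 0]}, {"hand": -1, "linear": [0, 0, 0], "delta_rot": [0, 1, 0]}, {"hand": -1, "linear": [0, 0, 0], "delta_rot": [0, 1, 0]}]'

```text
time_s: 4.95
tool_pos: [0.4087, 0.3073, 0.107]
orientation: [-1.578, -0.015, -2.121]
ft_force: [0.1, -0.7, -1.3]
grip_width: 0.362
```

```bash
python3 -c "
from h import *
need(W(FIX,[-.1345,.056,.10]),-193.3)"
```

```text
t 4.95 pos [0.4087 0.3073 0.107 ] rpy [ -90.41   -0.84 -121.53] q [ 0.51  0.14  1.97 -0.    1.04  1.06] grip 0.362 F [ 0.1 -0.7 -1.3]
 shift world mm [60.  82.5 -7. ] rows total now-axes [-0.2544  0.0136  0.0201] at target axes [-0.0985  0.0175 -0.2352] turn [-0.029 11.961  0.164]
```

>>> step_arm --targets '[{"hand": -1, "linear": [0, 0, 0], "delta_rot": [0, 1, 0]}, {"hand": -1, "linear": [0, 0, 0], "delta_rot": [0, 1, 0]}, {"hand": -1, "linear": [0, 0, 0], "delta_rot": [0, 1, 0]}, {"hand": -1, "linear": [0, 0, 0], "delta_rot": [0, 1, 0]}, {"hand": -1, "linear": [0, 0, 0], "delta_rot": [0, 1, 0]}, {"hand": -1, "linear": [0, 0, 0], "delta_rot": [0, 1, 0]}, {"hand": -1, "linear": [0, 0, 0], "delta_rot": [0, 1, 0]}, {"hand": -1, "linear": [0, 0, 0], "delta_rot": [0, 1, 0]}, {"hand": -1, "linear": [0, 0, 0], "delta_rot": [0, 1, 0]}, {"hand": -1, "linear": [0, 0, 0], "delta_rot": [0, 1, 0]}]'

```text
time_s: 5.78
tool_pos: [0.4035, 0.3044, 0.1025]
orientation: [-1.555, -0.022, 3.06]
ft_force: [0.5, 0.2, -1.3]
grip_width: 0.363
```

>>> step_arm --targets '[{"hand": -1, "linear": [0, 0, 0], "delta_rot": [0, 1, 0]}, {"hand": -1, "linear": [0, 0, 0], "delta_rot": [0, 0.4, 0]}, {"hand": -1, "linear": [0, 0, 0], "delta_rot": [0, 0, 0]}, {"hand": -1, "linear": [0, 0, 0], "delta_rot": [0, 0, 0]}]'

```text
time_s: 6.12
tool_pos: [0.4016, 0.3035, 0.1009]
orientation: [-1.549, -0.023, 2.904]
ft_force: [-0.1, 0.2, -1.0]
grip_width: 0.362
```

```bash
python3 -c "
from h import *
need(W(FIX,[-.1345,.056,.09]),-193.3)"
```

```text
t 6.12 pos [0.4016 0.3035 0.1009] rpy [-88.76  -1.3  166.36] q [ 0.51  0.15  1.98 -0.    1.05  2.32] grip 0.362 F [-0.1  0.2 -1. ]
 shift world mm [ 67.1  86.3 -10.9] rows total now-axes [-0.1127  0.0193 -0.2495] at target axes [-0.1135  0.0273 -0.2484] turn [-0.206 -0.054  0.217]
```

>>> step_arm --targets '[{"hand": -1, "linear": [0, 0, 0], "delta_rot": [-0.2, -0.05, 0.22]}, {"hand": -1, "linear": [-0.03, 0, -0.065], "delta_rot": [0, 0, 0]}, {"hand": -1, "linear": [-0.03, 0, -0.065], "delta_rot": [0, 0, 0]}, {"hand": -1, "linear": [-0.03, 0, -0.065], "delta_rot": [0, 0, 0]}, {"hand": -1, "linear": [-0.02, 0, -0.04], "delta_rot": [0, 0, 0]}, {"hand": -1, "linear": [0, 0, 0], "delta_rot": [0, 0, 0]}, {"hand": -1, "linear": [0, 0, 0], "delta_rot": [0, 0, 0]}]'

```text
time_s: 6.7
tool_pos: [0.4604, 0.3833, 0.0937]
orientation: [-1.56, -0.01, 2.917]
ft_force: [0.2, -0.6, -1.7]
grip_width: 0.361
```

```bash
python3 -c "
from h import *
need(W(FIX,[-.1345,.056,.09]),-193.3)
im=manip.grab_frame('side');cv2.imwrite('pics/side2.png',im[:,:,::-1]);crop('pics/side2.png',190,140,390,290,4,'pics/s2c.png')
im=manip.grab_frame('top');cv2.imwrite('pics/top2.png',im[:,:,::-1]);crop('pics/top2.png',240,120,400,240,5,'pics/t2c.png')"
```

```text
t 6.7 pos [0.4604 0.3833 0.0937] rpy [-89.41  -0.56 167.16] q [ 0.58  0.33  1.77 -0.    1.06  2.37] grip 0.361 F [ 0.2 -0.6 -1.7]
 shift world mm [ 8.3  6.4 -3.7] rows total now-axes [-0.0168  0.009  -0.0203] at target axes [-0.0166  0.0093 -0.0203] turn [-0.099  0.077  0.092]
```

View pics/t2c.png

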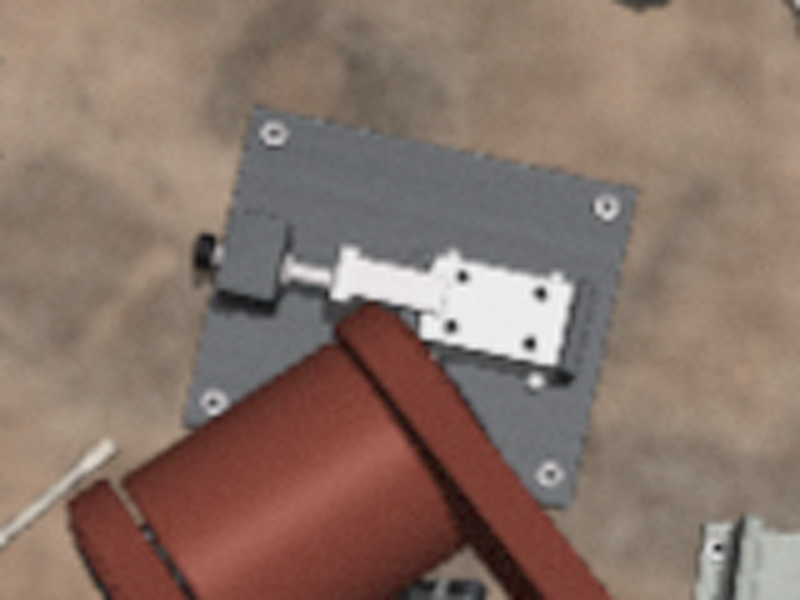

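View pics/s2c.png

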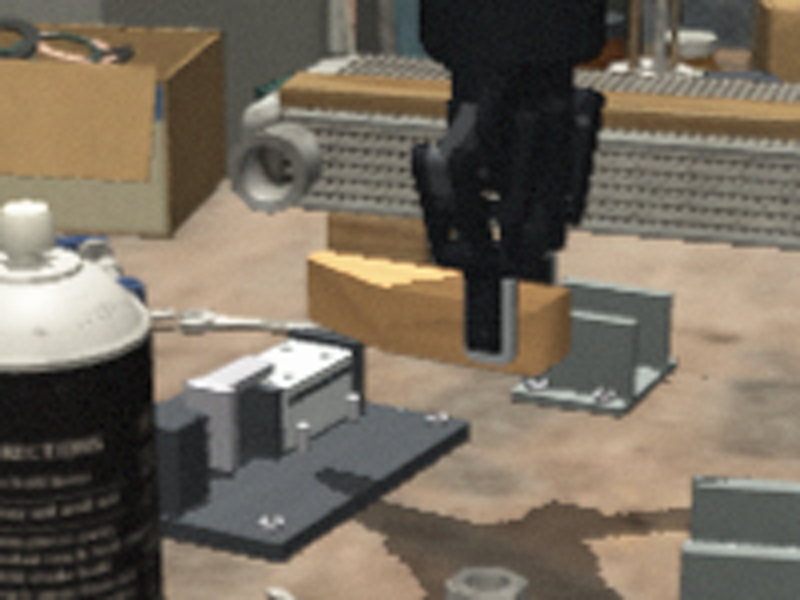

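```bash
cat >> h.py <<'E'
def tool(pts,cam='side',off=(190,140),k=4):
    s=manip.read_state();R=Ro.from_euler('xyz',s['orientation']);p=s['tool_pos']
    for q in pts:
        X=p+R.apply(q);u=proj(cam,X);print(q,X.round(4),((u-off)*k).round(0))
E
python3 -c "
from h import *
# wedge in hand: tool x=-nose ; tool z: wedge y -> tool z ? ; y down: underside +.013, top -.017
tool([(.0205,.013,.016),(.0205,.013,-.016),(.0205,-.017,.016),(.0205,-.017,-.016),(-.1045,-.017,.016),(-.1045,-.017,-.016),(-.1045,-.017,.006),(-.1045,-.017,-.006)])"
```

```text
(0.0205, 0.013, 0.016) [0.4362 0.3715 0.0812] [575. 357.]
(0.0205, 0.013, -0.016) [0.4433 0.4027 0.0809] [542. 379.]
(0.0205, -0.017, 0.016) [0.4365 0.3718 0.1112] [576. 290.]
(0.0205, -0.017, -0.016) [0.4437 0.403  0.1109] [542. 311.]
(-0.1045, -0.017, 0.016) [0.5584 0.3439 0.11  ] [321. 251.]
(-0.1045, -0.017, -0.016) [0.5655 0.3751 0.1097] [283. 270.]
(-0.1045, -0.017, 0.006) [0.5606 0.3536 0.1099] [310. 257.]
(-0.1045, -0.017, -0.006) [0.5633 0.3653 0.1098] [295. 264.]
```

>>> step_arm --targets '[{"hand": -1, "linear": [-0.016, 0.01, -0.02], "delta_rot": [-0.1, 0.08, 0.09]}, {"hand": -1, "linear": [0, 0.045, 0], "delta_rot": [0, 0, 0]}, {"hand": -1, "linear": [0, 0.045, 0], "delta_rot": [0, 0, 0]}, {"hand": -1, "linear": [0, 0, 0], "delta_rot": [0, 0, 0]}, {"hand": -1, "linear": [0, 0, 0], "delta_rot": [0, 0, 0]}]'

```text
time_s: 7.22
tool_pos: [0.4677, 0.3874, 0.0531]
orientation: [-1.573, 0.002, 2.906]
ft_force: [0.1, -0.3, -0.6]
grip_width: 0.362
```

```bash
python3 -c "
from h import *
need(W(FIX,[-.1345,.0565,.026]),-193.3)"
```

```text
t 7.22 pos [0.4677 0.3874 0.0531] rpy [-9.0130e+01  1.3000e-01  1.6649e+02] q [ 0.58  0.4   1.77 -0.    0.97  2.38] grip 0.362 F [ 0.1 -0.3 -0.6]
 shift world mm [  1.1   2.9 -27.1] rows total now-axes [-0.0008  0.0679 -0.0074] at target axes [-0.0009  0.0679 -0.0076] turn [ 0.022 -0.034 -0.021]
```

>>> step_arm --targets '[{"hand": -1, "linear": [-0.001, 0.035, -0.007], "delta_rot": [0.02, -0.03, -0.02]}, {"hand": -1, "linear": [0, 0.03, 0], "delta_rot": [0, 0, 0]}, {"hand": -1, "linear": [0, 0, 0], "delta_rot": [0, 0, 0]}, {"hand": -1, "linear": [0, 0, 0], "delta_rot": [0, 0, 0]}, {"hand": -1, "linear": [0, 0, 0], "delta_rot": [0, 0, 0]}]'

```text
time_s: 7.63
tool_pos: [0.4695, 0.3896, 0.0288]
orientation: [-1.572, 0.002, 2.908]
ft_force: [0.3, -0.1, -1.7]
grip_width: 0.364
```

```bash
python3 -c "
from h import *
need(W(FIX,[-.1345,.0565,.025]),-193.3)
im=manip.grab_frame('side');cv2.imwrite('pics/side3.png',im[:,:,::-1]);crop('pics/side3.png',210,180,370,300,5,'pics/s3c.png')
im=manip.grab_frame('top');cv2.imwrite('pics/top3.png',im[:,:,::-1]);crop('pics/top3.png',260,140,380,230,6,'pics/t3c.png')"
```

```text
t 7.63 pos [0.4695 0.3896 0.0288] rpy [-9.0090e+01  1.0000e-01  1.6661e+02] q [ 0.58  0.44  1.77 -0.    0.93  2.38] grip 0.364 F [ 0.3 -0.1 -1.7]
 shift world mm [-0.7  0.7 -3.8] rows total now-axes [ 0.0021  0.0095 -0.0012] at target axes [ 0.0021  0.0095 -0.0012] turn [ 0.016 -0.015 -0.017]
```

View pics/s3c.png

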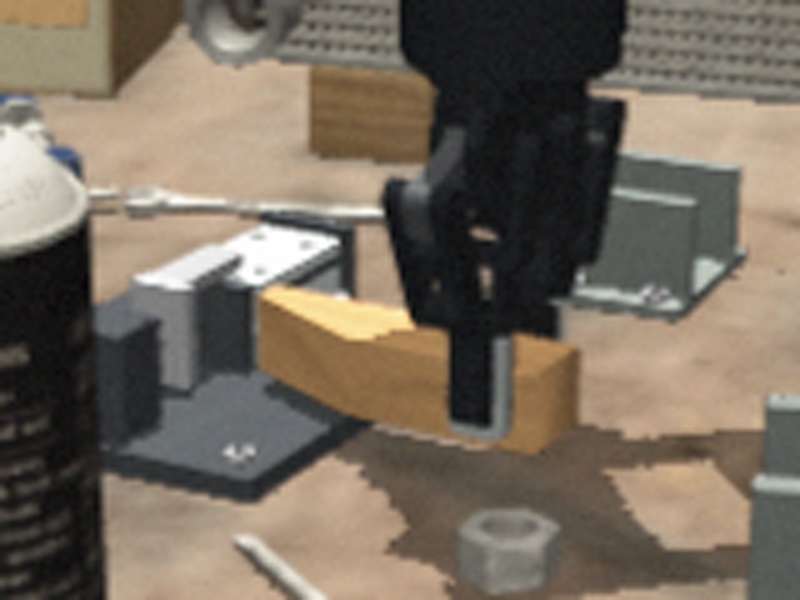

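View pics/t3c.png

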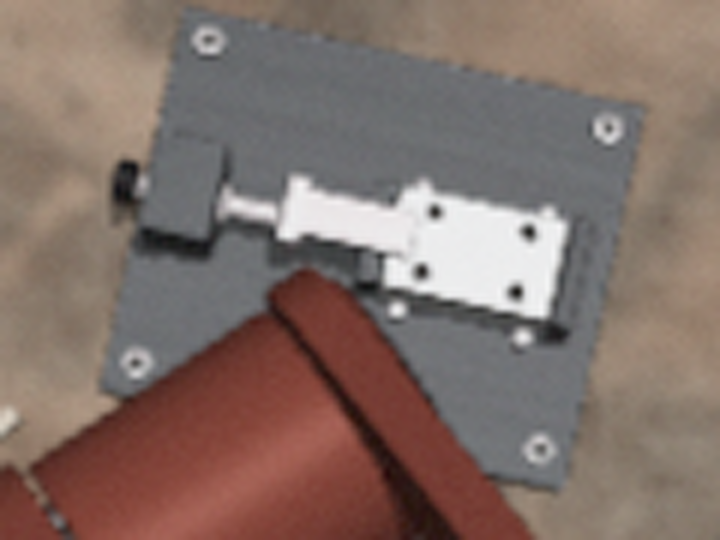

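>>> step_arm --targets '[{"hand": -1, "linear": [0.002, 0.01, -0.001], "delta_rot": [0.01, -0.01, -0.01]}, {"hand": -1, "linear": [-0.02, 0, 0], "delta_rot": [0, 0, 0]}, {"hand": -1, "linear": [-0.03, 0, 0], "delta_rot": [0, 0, 0]}, {"hand": -1, "linear": [-0.03, 0, 0], "delta_rot": [0, 0, 0]}, {"hand": -1, "linear": [0, 0, 0], "delta_rot": [0, 0, 0]}, {"hand": -1, "linear": [0, 0, 0], "delta_rot": [0, 0, 0]}]'

```text
time_s: 8.23
tool_pos: [0.5046, 0.3828, 0.0264]
orientation: [-1.574, 0.003, 2.909]
ft_force: [-0.7, -0.3, -1.6]
grip_width: 0.362
```

```bash
cat >> h.py <<'E'
def fx():
    s=manip.read_state();p=Rz(-FIX[1])@(s['tool_pos']-FIX[0]);print('TCP in fixture mm',(p*1000).round(1),'F fix',(Rz(-FIX[1])@s['ft_force']).round(1),'M',np.round(s['torque'],2))
E
python3 -c "
from h import *
fx()
need(W(FIX,[-.042,.0555,.0245]),-193.3)
im=manip.grab_frame('side');cv2.imwrite('pics/side4.png',im[:,:,::-1]);crop('pics/side4.png',210,180,370,300,5,'pics/s4c.png')"
```

```text
TCP in fixture mm [-98.   57.5  26.4] F fix [-0.6 -0.5 -1.6] M [0.02 0.09 0.03]
t 8.23 pos [0.5046 0.3828 0.0264] rpy [-90.19   0.17 166.67] q [0.54 0.48 1.71 0.   0.95 2.34] grip 0.362 F [-0.7 -0.3 -1.6]
 shift world mm [ 54.  -14.9  -1.9] rows total now-axes [-0.1399  0.0052  0.005 ] at target axes [-0.1399  0.0048  0.0051] turn [ 0.031 -0.005 -0.028]
```

View pics/s4c.png

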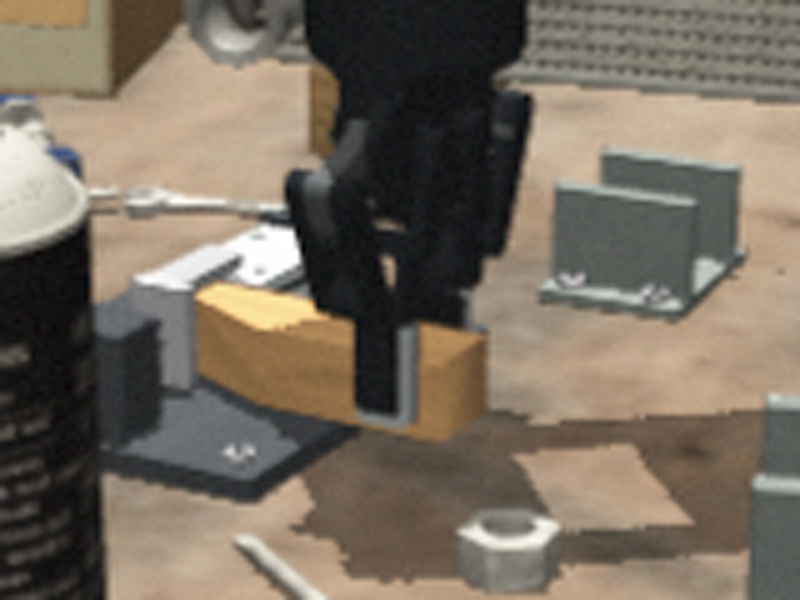

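>>> step_arm --targets '[{"hand": -1, "linear": [-0.02, 0.004, 0.003], "delta_rot": [0.03, 0, -0.03]}, {"hand": -1, "linear": [-0.03, 0, 0], "delta_rot": [0, 0, 0]}, {"hand": -1, "linear": [-0.03, 0, 0], "delta_rot": [0, 0, 0]}, {"hand": -1, "linear": [0, 0, 0], "delta_rot": [0, 0, 0]}]'

```text
time_s: 8.62
tool_pos: [0.5289, 0.3756, 0.0234]
orientation: [-1.566, -0.018, 2.911]
ft_force: [3.1, -3.1, 1.3]
grip_width: 0.364
```

```bash
python3 -c "
from h import *
fx()
need(W(FIX,[-.042,.0555,.0245]),-193.3)"
```

```text
TCP in fixture mm [-72.7  56.   23.4] F fix [ 3.8 -2.3  1.3] M [-0.57 -0.59 -0.08]
t 8.62 pos [0.5289 0.3756 0.0234] rpy [-89.75  -1.04 166.8 ] q [0.51 0.52 1.66 0.01 0.98 2.3 ] grip 0.364 F [ 3.1 -3.1  1.3]
 shift world mm [29.7 -7.6  1.1] rows total now-axes [-0.0766 -0.0042  0.0015] at target axes [-0.0767 -0.0028  0.0014] turn [-0.042  0.017  0.174]
```

>>> step_arm --targets '[{"hand": -1, "linear": [-0.025, -0.003, 0.001], "delta_rot": [-0.04, 0, 0.17]}, {"hand": -1, "linear": [-0.03, 0, 0], "delta_rot": [0, 0, 0]}, {"hand": -1, "linear": [-0.03, 0, 0], "delta_rot": [0, 0, 0]}, {"hand": -1, "linear": [0, 0, 0], "delta_rot": [0, 0, 0]}]'

```text
time_s: 8.95
tool_pos: [0.5474, 0.3711, 0.0233]
orientation: [-1.563, -0.034, 2.911]
ft_force: [5.2, -3.9, 0.0]
grip_width: 0.366
```

```bash
python3 -c "
from h import *
fx()
need(W(FIX,[-.042,.0555,.0245]),-193.3)
im=manip.grab_frame('side');cv2.imwrite('pics/side5.png',im[:,:,::-1]);crop('pics/side5.png',210,180,370,300,5,'pics/s5c.png')"
```

```text
TCP in fixture mm [-53.6  56.   23.3] F fix [ 6.  -2.6  0. ] M [-0.66 -0.78 -0.16]
t 8.95 pos [0.5474 0.3711 0.0233] rpy [-89.58  -1.96 166.81] q [0.48 0.55 1.61 0.02 1.01 2.27] grip 0.366 F [ 5.2 -3.9  0. ]
 shift world mm [11.2 -3.1  1.2] rows total now-axes [-0.029  -0.004   0.0012] at target axes [-0.0291 -0.003   0.0011] turn [-0.07   0.019  0.326]
```

View pics/s5c.png

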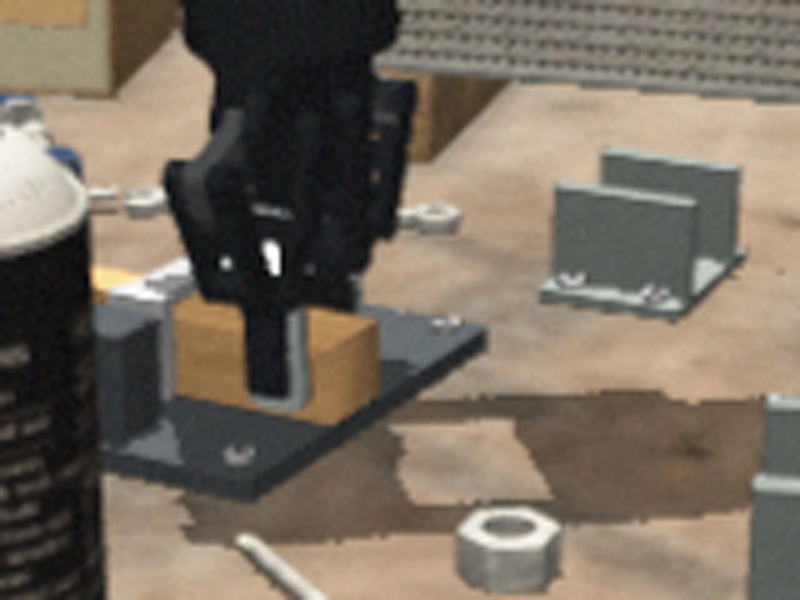

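>>> step_arm --targets '[{"hand": -1, "linear": [-0.02, -0.004, 0.001], "delta_rot": [-0.07, 0, 0.3]}, {"hand": -1, "linear": [-0.025, 0, 0], "delta_rot": [0, 0, 0.1]}, {"hand": -1, "linear": [0, 0, 0], "delta_rot": [0, 0, 0]}, {"hand": -1, "linear": [0, 0, 0], "delta_rot": [0, 0, 0]}]'

```text
time_s: 9.33
tool_pos: [0.5583, 0.3685, 0.0226]
orientation: [-1.57, -0.006, 2.91]
ft_force: [-2.3, 0.1, 0.5]
grip_width: 0.361
```

```bash
python3 -c "
from h import *
fx()
need(W(FIX,[-.040,.0555,.0245]),-193.3)"
```

```text
TCP in fixture mm [-42.4  55.9  22.6] F fix [-2.2 -0.5  0.5] M [0.09 0.55 0.01]
t 9.33 pos [0.5583 0.3685 0.0226] rpy [-89.97  -0.32 166.72] q [0.48 0.55 1.61 0.   0.98 2.28] grip 0.361 F [-2.3  0.1  0.5]
 shift world mm [ 2.2 -1.   1.9] rows total now-axes [-0.0059 -0.0048  0.0011] at target axes [-0.0059 -0.0048  0.0011] turn [-0.005  0.004  0.054]
```

>>> step_arm --targets '[{"hand": -1, "linear": [-0.008, 0, 0], "delta_rot": [0, 0, 0.05]}, {"hand": -1, "linear": [0, 0, 0], "delta_rot": [0, 0, 0]}, {"hand": 0.13, "linear": [0, 0, 0], "delta_rot": [0, 0, 0]}, {"hand": 0.13, "linear": [0, 0, 0], "delta_rot": [0, 0, 0]}, {"hand": 0.13, "linear": [0, 0, 0], "delta_rot": [0, 0, 0]}, {"hand": 0.13, "linear": [0, 0, 0], "delta_rot": [0, 0, 0]}]'

```text
time_s: 9.83
tool_pos: [0.5618, 0.3683, 0.0233]
orientation: [-1.572, -0.0, 2.909]
ft_force: [-1.2, -0.9, -0.4]
grip_width: 0.564
```

```bash
python3 -c "
from h import *
fx()
need(W(FIX,[-.041,.0555,.14]),-193.3)"
```

```text
TCP in fixture mm [-38.9  56.5  23.3] F fix [-1.  -1.1 -0.4] M [ 0.03  0.03 -0.01]
t 9.83 pos [0.5618 0.3683 0.0233] rpy [-9.0090e+01 -3.0000e-02  1.6667e+02] q [0.48 0.55 1.61 0.   0.98 2.28] grip 0.564 F [-1.2 -0.9 -0.4]
 shift world mm [ -2.3  -0.5 116.7] rows total now-axes [ 0.0053 -0.2918  0.0022] at target axes [ 0.0052 -0.2918  0.0026] turn [ 0.015 -0.004  0.005]
```

Released. Next I lift and draw back to look at the result.

>>> step_arm --targets '[{"hand": 0.13, "linear": [0, -0.03, 0], "delta_rot": [0, 0, 0]}, {"hand": 0.13, "linear": [0, -0.06, 0], "delta_rot": [0, 0, 0]}, {"hand": 0.13, "linear": [0, -0.08, 0], "delta_rot": [0, 0, 0]}, {"hand": 0.13, "linear": [0, -0.09, 0], "delta_rot": [0, 0, 0]}, {"hand": 0.13, "linear": [0.05, -0.05, 0], "delta_rot": [0, 0, 0]}, {"hand": 0.13, "linear": [0.09, 0, 0], "delta_rot": [0, -1, 0]}, {"hand": 0.6, "linear": [0.09, 0, 0], "delta_rot": [0, -1, 0]}, {"hand": 1, "linear": [0.09, 0, 0], "delta_rot": [0, -1, 0]}, {"hand": 1, "linear": [0, 0, 0], "delta_rot": [0, -1, 0]}, {"hand": 1, "linear": [0, 0, 0], "delta_rot": [0, -1, 0]}]'

```text
time_s: 10.67
tool_pos: [0.4359, 0.3869, 0.163]
orientation: [-1.576, 0.014, -2.833]
ft_force: [1.4, 0.1, 1.6]
grip_width: 1.0
```

```bash
python3 -c "
from h import *
fx()
im=manip.grab_frame('side');cv2.imwrite('pics/side6.png',im[:,:,::-1]);crop('pics/side6.png',210,180,370,300,5,'pics/s6c.png')
im=manip.grab_frame('top');cv2.imwrite('pics/top6.png',im[:,:,::-1]);crop('pics/top6.png',260,130,380,230,6,'pics/t6c.png')
need(W(FIX,[0,0,.2]),-103.3)"
```

```text
TCP in fixture mm [-165.7   45.7  163. ] F fix [1.4 0.5 1.6] M [-0.05 -0.08  0.03]
t 10.77 pos [0.4364 0.3867 0.1625] rpy [ -90.27    0.73 -162.67] q [0.6  0.2  1.79 0.   1.14 1.87] grip 0.998 F [-0.3 -0.3 -0.3]
 shift world mm [150.3 -82.4  37.5] rows total now-axes [-0.2986 -0.0914  0.3081] at target axes [ 0.114  -0.0937  0.4131] turn [-0.022 -9.894 -0.134]
```

View pics/s6c.png

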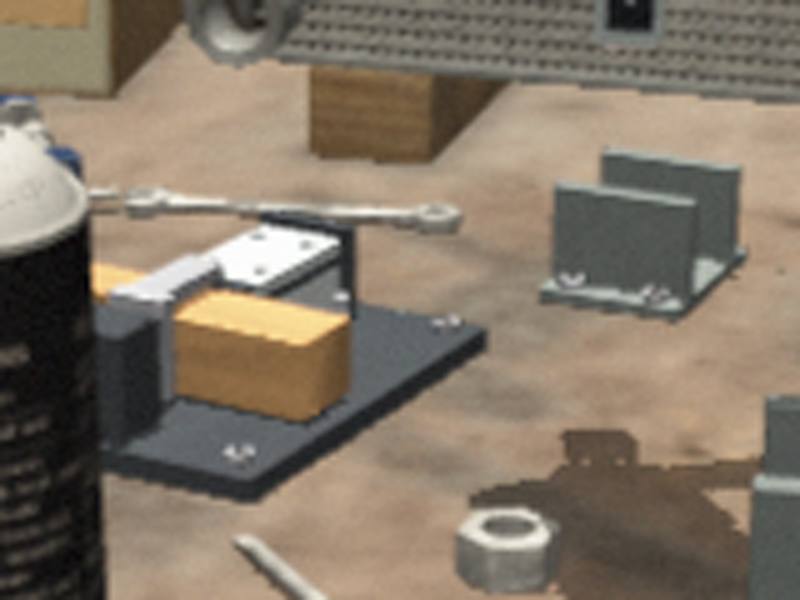

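View pics/t6c.png

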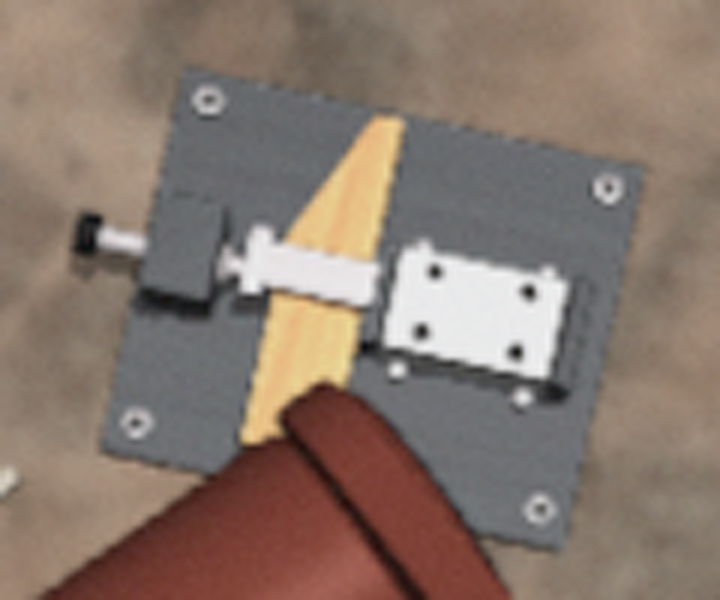

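The wedge is in: its nose is at crop (390,118), the tongue end at (378,285) is clear of the block edge at about (395,290), and the catch stays back with nothing touching it. Next is the block.

>>> step_arm --targets '[{"hand": 1, "linear": [0, 0, 0], "delta_rot": [0, -1, -0.1]}, {"hand": 1, "linear": [0, 0, 0], "delta_rot": [0, -1, 0]}, {"hand": 1, "linear": [0, 0, 0], "delta_rot": [0, -1, 0]}, {"hand": 1, "linear": [0, 0, 0], "delta_rot": [0, -1, 0]}, {"hand": 1, "linear": [0, 0, 0], "delta_rot": [0, -1, 0]}, {"hand": 1, "linear": [0, 0, 0], "delta_rot": [0, -1, 0]}, {"hand": 1, "linear": [0, 0, 0], "delta_rot": [0, -1, 0]}, {"hand": 1, "linear": [0, 0, 0], "delta_rot": [0, -1, 0]}, {"hand": 1, "linear": [0, 0, 0], "delta_rot": [0, -1, 0]}, {"hand": 1, "linear": [0, 0, 0], "delta_rot": [0, 0, 0]}]'

```text
time_s: 11.6
tool_pos: [0.445, 0.3867, 0.1694]
orientation: [-1.562, 0.013, -1.889]
ft_force: [0.3, -0.2, 0.6]
grip_width: 0.997
```

```bash
python3 -c "
from h import *
need(W(FIX,[0,0,.13]),-103.3)"
```

```text
t 11.6 pos [0.445  0.3867 0.1694] rpy [ -89.52    0.73 -108.23] q [0.6  0.2  1.77 0.   1.16 0.91] grip 0.997 F [ 0.3 -0.2  0.6]
 shift world mm [141.7 -82.4 -39.4] rows total now-axes [0.0862 0.1008 0.4001] at target axes [0.1191 0.0985 0.3921] turn [-0.085 -0.823 -0.117]
```

>>> step_arm --targets '[{"hand": 1, "linear": [0, 0, 0], "delta_rot": [-0.08, -0.82, -0.12]}, {"hand": 1, "linear": [0.02, 0, 0.06], "delta_rot": [0, 0, 0]}, {"hand": 1, "linear": [0.025, 0, 0.08], "delta_rot": [0, 0, 0]}, {"hand": 1, "linear": [0.025, 0.01, 0.08], "delta_rot": [0, 0, 0]}, {"hand": 1, "linear": [0.025, 0.02, 0.08], "delta_rot": [0, 0, 0]}, {"hand": 1, "linear": [0.02, 0.03, 0.07], "delta_rot": [0, 0, 0]}, {"hand": 1, "linear": [0, 0, 0], "delta_rot": [0, 0, 0]}, {"hand": 1, "linear": [0, 0, 0], "delta_rot": [0, 0, 0]}, {"hand": 1, "linear": [0, 0, 0], "delta_rot": [0, 0, 0]}]'

```text
time_s: 12.35
tool_pos: [0.5887, 0.3025, 0.1485]
orientation: [-1.564, 0.004, -1.845]
ft_force: [-0.4, -0.1, 0.6]
grip_width: 1.003
```

```bash
python3 -c "
from h import *
need(W(FIX,[0,0,.10]),-103.3)"
```

```text
t 12.35 pos [0.5887 0.3025 0.1485] rpy [ -89.62    0.25 -105.71] q [ 0.37  0.37  1.6  -0.    1.16  0.64] grip 1.003 F [-0.4 -0.1  0.6]
 shift world mm [ -2.    1.8 -48.5] rows total now-axes [-0.0023  0.1213 -0.0069] at target axes [-0.0031  0.1213 -0.006 ] turn [-0.064 -0.402 -0.041]
```

>>> step_arm --targets '[{"hand": 1, "linear": [-0.003, 0.03, -0.006], "delta_rot": [-0.06, -0.4, -0.04]}, {"hand": 1, "linear": [0, 0.06, 0], "delta_rot": [0, 0, 0]}, {"hand": 1, "linear": [0, 0.06, 0], "delta_rot": [0, 0, 0]}, {"hand": 1, "linear": [0, 0.03, 0], "delta_rot": [0, 0, 0]}, {"hand": 1, "linear": [0, 0, 0], "delta_rot": [0, 0, 0]}, {"hand": 1, "linear": [0, 0, 0], "delta_rot": [0, 0, 0]}, {"hand": 1, "linear": [0, 0, 0], "delta_rot": [0, 0, 0]}]'

```text
time_s: 12.93
tool_pos: [0.5855, 0.31, 0.0804]
orientation: [-1.566, 0.005, -1.807]
ft_force: [-0.3, -0.2, -1.2]
grip_width: 1.003
```

```bash
python3 -c "
from h import *
need(W(FIX,[0,0,.021]),-103.3)
fx()
im=manip.grab_frame('side');cv2.imwrite('pics/side7.png',im[:,:,::-1]);crop('pics/side7.png',210,150,370,270,5,'pics/s7c.png')"
```

```text
t 12.93 pos [0.5855 0.31   0.0804] rpy [ -89.71    0.29 -103.54] q [0.38 0.46 1.63 0.   1.05 0.62] grip 1.003 F [-0.3 -0.2 -1.2]
 shift world mm [  1.2  -5.7 -59.4] rows total now-axes [0.014  0.1484 0.0056] at target axes [0.0132 0.1485 0.0062] turn [-0.048 -0.04  -0.048]
TCP in fixture mm [-2.5  5.3 80.4] F fix [-0.3 -0.2 -1.2] M [-0.    0.01 -0.02]
```

View pics/s7c.png

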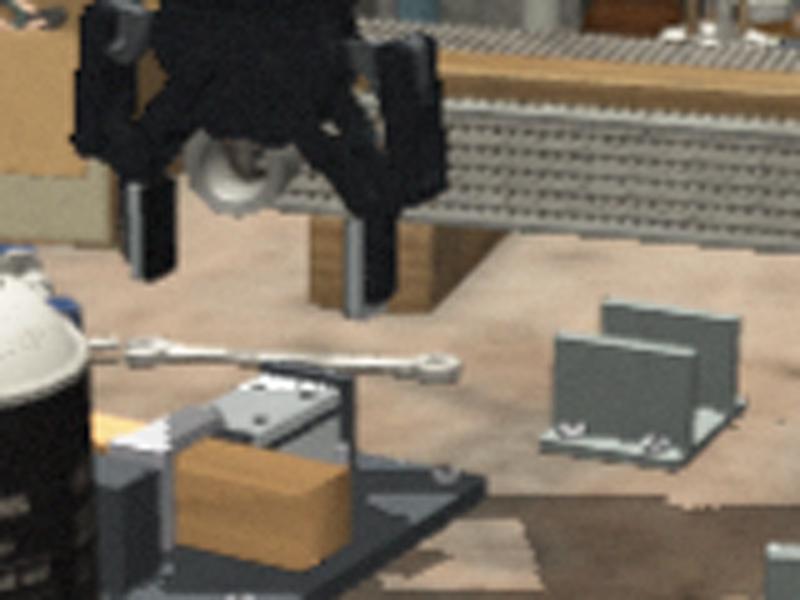

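>>> step_arm --targets '[{"hand": 1, "linear": [0.013, 0, 0.006], "delta_rot": [-0.05, -0.04, -0.05]}, {"hand": 1, "linear": [0, 0.03, 0], "delta_rot": [0, 0, 0]}, {"hand": 1, "linear": [0, 0.03, 0], "delta_rot": [0, 0, 0]}, {"hand": 1, "linear": [0, 0, 0], "delta_rot": [0, 0, 0]}, {"hand": 1, "linear": [0, 0, 0], "delta_rot": [0, 0, 0]}]'

```text
time_s: 13.4
tool_pos: [0.5907, 0.3054, 0.0601]
orientation: [-1.563, 0.005, -1.803]
ft_force: [-0.5, -0.2, 0.9]
grip_width: 1.001
```

```bash
python3 -c "
from h import *
need(W(FIX,[0,0,.021]),-103.3)
fx()"
```

```text
t 13.4 pos [0.5907 0.3054 0.0601] rpy [ -89.56    0.3  -103.31] q [ 0.37  0.49  1.63 -0.    1.02  0.6 ] grip 1.001 F [-0.5 -0.2  0.9]
 shift world mm [ -4.   -1.1 -39.1] rows total now-axes [ 0.0055  0.0976 -0.0098] at target axes [ 0.005   0.0977 -0.0091] turn [-0.074 -0.001 -0.049]
TCP in fixture mm [ 3.6  2.  60.1] F fix [-0.4 -0.3  0.9] M [-0.02 -0.03 -0.03]
```

>>> step_arm --targets '[{"hand": 1, "linear": [0.005, 0.01, -0.009], "delta_rot": [-0.07, 0, -0.05]}, {"hand": 1, "linear": [0, 0, 0], "delta_rot": [0, 0, 0]}, {"hand": 1, "linear": [0, 0.035, 0], "delta_rot": [0, 0, 0]}, {"hand": 1, "linear": [0, 0.035, 0], "delta_rot": [0, 0, 0]}, {"hand": 1, "linear": [0, 0, 0], "delta_rot": [0, 0, 0]}, {"hand": 1, "linear": [0, 0, 0], "delta_rot": [0, 0, 0]}]'

```text
time_s: 13.9
tool_pos: [0.5859, 0.3038, 0.0237]
orientation: [-1.572, -0.001, -1.804]
ft_force: [0.2, 0.1, 0.2]
grip_width: 0.998
```

```bash
python3 -c "
from h import *
need(W(FIX,[0,0,.021]),-103.3)
fx()"
```

```text
t 13.9 pos [0.5859 0.3038 0.0237] rpy [-9.0090e+01 -8.0000e-02 -1.0334e+02] q [ 0.37  0.53  1.64 -0.    0.97  0.61] grip 0.998 F [0.2 0.1 0.2]
 shift world mm [ 0.8  0.5 -2.7] rows total now-axes [-0.0017  0.0068  0.0017] at target axes [-0.0017  0.0068  0.0017] turn [ 0.015 -0.006  0.013]
TCP in fixture mm [-0.7 -0.7 23.7] F fix [0.2 0.1 0.2] M [ 0.04 -0.04  0.  ]
```

Well aligned. Lower 2.5 mm and close.

>>> step_arm --targets '[{"hand": 1, "linear": [-0.001, 0.006, 0.0015], "delta_rot": [0, 0, 0]}, {"hand": 1, "linear": [0, 0, 0], "delta_rot": [0, 0, 0]}, {"hand": -1, "linear": [0, 0, 0], "delta_rot": [0, 0, 0]}, {"hand": -1, "linear": [0, 0, 0], "delta_rot": [0, 0, 0]}, {"hand": -1, "linear": [0, 0, 0], "delta_rot": [0, 0, 0]}, {"hand": -1, "linear": [0, 0, 0], "delta_rot": [0, 0, 0]}, {"hand": -1, "linear": [0, 0, 0], "delta_rot": [0, 0, 0]}, {"hand": -1, "linear": [0, 0, 0], "delta_rot": [0, 0, 0]}]' --force 50

```text
time_s: 14.57
tool_pos: [0.587, 0.3043, 0.0213]
orientation: [-1.572, -0.001, -1.803]
ft_force: [-0.3, -0.1, -1.7]
grip_width: 0.41
```

```bash
python3 -c "
from h import *
need(W(FIX,[0,0,.12]),-103.3)
fx()"
```

```text
t 14.57 pos [0.587  0.3043 0.0213] rpy [-9.0060e+01 -6.0000e-02 -1.0333e+02] q [ 0.37  0.54  1.63 -0.    0.97  0.61] grip 0.41 F [-0.3 -0.1 -1.7]
 shift world mm [-0.3  0.  98.7] rows total now-axes [ 0.0004 -0.2466 -0.0009] at target axes [ 1.000e-04 -2.466e-01 -7.000e-04] turn [ 0.009 -0.005  0.01 ]
TCP in fixture mm [ 0.3  0.  21.3] F fix [-0.3 -0.2 -1.7] M [ 0.   -0.01 -0.02]
```

>>> step_arm --targets '[{"hand": -1, "linear": [0, -0.02, 0], "delta_rot": [0, 0, 0]}, {"hand": -1, "linear": [0, -0.04, 0], "delta_rot": [0, 0, 0]}, {"hand": -1, "linear": [0, -0.05, 0], "delta_rot": [0, 0, 0]}, {"hand": -1, "linear": [0, -0.06, 0], "delta_rot": [0, 0, 0]}, {"hand": -1, "linear": [0, -0.06, 0], "delta_rot": [0, 0, 0]}, {"hand": -1, "linear": [0, -0.05, 0], "delta_rot": [0, 0, 0]}, {"hand": -1, "linear": [0, 0, 0], "delta_rot": [0, 0, 0]}, {"hand": -1, "linear": [0, 0, 0], "delta_rot": [0, 0, 0]}]'

```text
time_s: 15.23
tool_pos: [0.5835, 0.304, 0.1348]
orientation: [-1.578, -0.003, -1.804]
ft_force: [-0.3, 0.2, -2.7]
grip_width: 0.411
```

```bash
python3 -c "
from h import *
need([.405,.29,.12],0)
fx()
im=manip.grab_frame('side');cv2.imwrite('pics/side8.png',im[:,:,::-1]);crop('pics/side8.png',210,150,370,270,5,'pics/s8c.png')"
```

```text
t 15.23 pos [0.5835 0.304  0.1348] rpy [ -90.44   -0.18 -103.34] q [0.37 0.39 1.6  0.   1.16 0.6 ] grip 0.411 F [-0.3  0.2 -2.7]
 shift world mm [-178.5  -14.   -14.8] rows total now-axes [ 0.1369  0.0406 -0.4259] at target axes [-0.4464  0.037  -0.035 ] turn [  0.079 -17.223  -0.044]
TCP in fixture mm [ -3.   -1.  134.8] F fix [-0.3  0.1 -2.7] M [-0.01  0.03  0.02]
```

View pics/s8c.png

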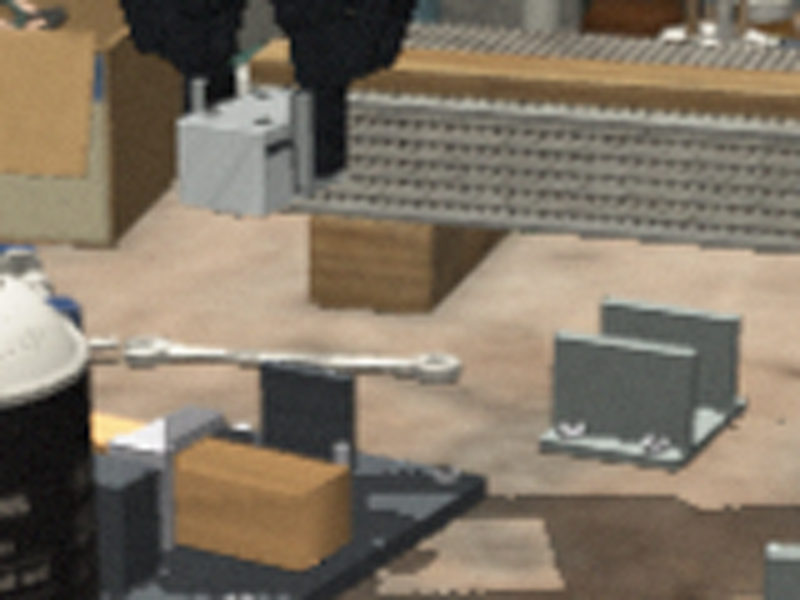

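>>> step_arm --targets '[{"hand": -1, "linear": [0.015, 0, -0.05], "delta_rot": [0.08, 0, 0]}, {"hand": -1, "linear": [0.025, 0, -0.08], "delta_rot": [0, 0, 0]}, {"hand": -1, "linear": [0.025, 0, -0.08], "delta_rot": [0, 0, 0]}, {"hand": -1, "linear": [0.025, 0, -0.08], "delta_rot": [0, 0, 0]}, {"hand": -1, "linear": [0.025, 0, -0.08], "delta_rot": [0, 0, 0]}, {"hand": -1, "linear": [0.02, 0, -0.05], "delta_rot": [0, -0.5, 0]}, {"hand": -1, "linear": [0, 0, 0], "delta_rot": [0, -1, 0]}, {"hand": -1, "linear": [0, 0, 0], "delta_rot": [0, -1, 0]}, {"hand": -1, "linear": [0, 0, 0], "delta_rot": [0, -1, 0]}, {"hand": -1, "linear": [0, 0, 0], "delta_rot": [0, -1, 0]}]'

```text
time_s: 16.12
tool_pos: [0.387, 0.2821, 0.1149]
orientation: [-1.601, -0.01, -1.314]
ft_force: [0.1, -0.1, -2.1]
grip_width: 0.416
```

>>> step_arm --targets '[{"hand": -1, "linear": [0, 0, 0], "delta_rot": [0, -1, 0]}, {"hand": -1, "linear": [0, 0, 0], "delta_rot": [0, -1, 0]}, {"hand": -1, "linear": [0, 0, 0], "delta_rot": [0, -1, 0]}, {"hand": -1, "linear": [0, 0, 0], "delta_rot": [0, -1, 0]}, {"hand": -1, "linear": [0, 0, 0], "delta_rot": [0, -1, 0]}, {"hand": -1, "linear": [0, 0, 0], "delta_rot": [0, -1, 0]}, {"hand": -1, "linear": [0, 0, 0], "delta_rot": [0, -1, 0]}, {"hand": -1, "linear": [0, 0, 0], "delta_rot": [0, -1, 0]}, {"hand": -1, "linear": [0, 0, 0], "delta_rot": [0, -1, 0]}, {"hand": -1, "linear": [0, 0, 0], "delta_rot": [0, -1, 0]}]'

```text
time_s: 16.95
tool_pos: [0.3724, 0.2745, 0.0962]
orientation: [-1.616, 0.05, -0.213]
ft_force: [0.4, 1.3, -1.9]
grip_width: 0.407
```

```bash
python3 -c "
from h import *
need([.405,.29,.08],0)"
```

```text
t 16.95 pos [0.3724 0.2745 0.0962] rpy [-92.57   2.84 -12.2 ] q [ 0.49  0.09  2.05 -0.    1.06 -0.87] grip 0.407 F [ 0.4  1.3 -1.9]
 shift world mm [ 32.6  15.5 -16.2] rows total now-axes [0.0734 0.0343 0.0566] at target axes [0.0815 0.0404 0.0386] turn [ 0.376 -2.022 -0.517]
```

>>> step_arm --targets '[{"hand": -1, "linear": [0, 0, 0], "delta_rot": [0.38, -1, -0.5]}, {"hand": -1, "linear": [0, 0, 0], "delta_rot": [0, -1, 0]}, {"hand": -1, "linear": [0.04, 0, 0.02], "delta_rot": [0, 0, 0]}, {"hand": -1, "linear": [0.04, 0, 0.02], "delta_rot": [0, 0, 0]}, {"hand": -1, "linear": [0, 0, 0], "delta_rot": [0, 0, 0]}, {"hand": -1, "linear": [0, 0, 0], "delta_rot": [0, 0, 0]}, {"hand": -1, "linear": [0, 0, 0], "delta_rot": [0, 0, 0]}]'

```text
time_s: 17.53
tool_pos: [0.3944, 0.2856, 0.0834]
orientation: [-1.584, 0.02, 0.011]
ft_force: [0.7, 0.5, -2.7]
grip_width: 0.414
```

```bash
python3 -c "
from h import *
need([.405,.29,.05],0)"
```

```text
t 17.53 pos [0.3944 0.2856 0.0834] rpy [-90.73   1.17   0.64] q [ 0.48  0.14  2.03 -0.    1.   -1.1 ] grip 0.414 F [ 0.7  0.5 -2.7]
 shift world mm [ 10.6   4.4 -33.4] rows total now-axes [0.0284 0.0828 0.0118] at target axes [0.0266 0.0835 0.011 ] turn [ 0.123  0.107 -0.194]
```

>>> step_arm --targets '[{"hand": -1, "linear": [0.027, 0.02, 0.011], "delta_rot": [0.12, 0.1, -0.2]}, {"hand": -1, "linear": [0, 0.045, 0], "delta_rot": [0, 0, 0]}, {"hand": -1, "linear": [0, 0.045, 0], "delta_rot": [0, 0, 0]}, {"hand": -1, "linear": [0, 0.025, 0], "delta_rot": [0, 0, 0]}, {"hand": -1, "linear": [0, 0, 0], "delta_rot": [0, 0, 0]}, {"hand": -1, "linear": [0, 0, 0], "delta_rot": [0, 0, 0]}]'

```text
time_s: 18.03
tool_pos: [0.3996, 0.2874, 0.025]
orientation: [-1.574, 0.006, 0.0]
ft_force: [-0.1, 0.6, -2.3]
grip_width: 0.416
```

```bash
python3 -c "
from h import *
need([.405,.29,.0125],0)"
```

```text
t 18.03 pos [0.3996 0.2874 0.025 ] rpy [-9.02e+01  3.20e-01  2.00e-02] q [ 0.48  0.24  2.05 -0.    0.86 -1.09] grip 0.416 F [-0.1  0.6 -2.3]
 shift world mm [  5.4   2.6 -12.5] rows total now-axes [0.0137 0.0312 0.0066] at target axes [0.0136 0.0313 0.0065] turn [ 0.033  0.003 -0.053]
```

>>> step_arm --targets '[{"hand": -1, "linear": [0, 0.015, 0], "delta_rot": [0.03, 0, -0.05]}, {"hand": -1, "linear": [0, 0.015, 0], "delta_rot": [0, 0, 0]}, {"hand": -1, "linear": [0, 0, 0], "delta_rot": [0, 0, 0]}, {"hand": -1, "linear": [0, 0, 0], "delta_rot": [0, 0, 0]}]'

```text
time_s: 18.37
tool_pos: [0.3999, 0.2878, 0.0137]
orientation: [-1.57, -0.002, 0.0]
ft_force: [-0.1, -0.8, -2.5]
grip_width: 0.41
```

```bash
python3 -c "
from h import *
need([.405,.29,.0115],0)"
```

```text
t 18.37 pos [0.3999 0.2878 0.0137] rpy [-8.994e+01 -1.200e-01  3.000e-02] q [ 0.48  0.26  2.05 -0.    0.82 -1.09] grip 0.41 F [-0.1 -0.8 -2.5]
 shift world mm [ 5.1  2.2 -2.2] rows total now-axes [0.0127 0.0055 0.0056] at target axes [0.0128 0.0055 0.0056] turn [-0.01   0.005  0.02 ]
```

>>> step_arm --targets '[{"hand": -1, "linear": [0, 0.006, 0], "delta_rot": [0, 0, 0]}, {"hand": -1, "linear": [0, 0, 0], "delta_rot": [0, 0, 0]}, {"hand": -1, "linear": [0, 0.001, 0], "delta_rot": [0, 0, 0]}, {"hand": -1, "linear": [0, 0, 0], "delta_rot": [0, 0, 0]}]'

```text
time_s: 18.7
tool_pos: [0.4012, 0.2885, 0.012]
orientation: [-1.568, -0.005, 0.001]
ft_force: [-0.3, -0.1, -2.4]
grip_width: 0.41
```

```bash
python3 -c "
from h import *
need([.405,.29,.0115],0)"
```

```text
t 18.7 pos [0.4012 0.2885 0.012 ] rpy [-8.986e+01 -2.700e-01  3.000e-02] q [ 0.48  0.27  2.05 -0.    0.82 -1.09] grip 0.41 F [-0.3 -0.1 -2.4]
 shift world mm [ 3.8  1.5 -0.5] rows total now-axes [0.0095 0.0013 0.0038] at target axes [0.0095 0.0012 0.0038] turn [-0.023  0.006  0.045]
```

>>> step_arm --targets '[{"hand": -1, "linear": [0, 0.003, 0], "delta_rot": [-0.02, 0, 0.04]}, {"hand": -1, "linear": [0, 0.001, 0], "delta_rot": [0, 0, 0]}, {"hand": -1, "linear": [0, 0.001, 0], "delta_rot": [0, 0, 0]}]'

```text
time_s: 18.95
tool_pos: [0.4016, 0.2887, 0.0109]
orientation: [-1.571, -0.0, 0.0]
ft_force: [-2.7, -1.3, 4.0]
grip_width: 0.417
```

```bash
python3 -c "
from h import *
need([.405,.29,.0105],0)"
```

```text
t 18.95 pos [0.4016 0.2887 0.0109] rpy [-8.999e+01 -1.000e-02  3.000e-02] q [ 0.48  0.27  2.05  0.    0.82 -1.09] grip 0.417 F [-2.7 -1.3  4. ]
 shift world mm [ 3.4  1.3 -0.4] rows total now-axes [0.0085 0.0011 0.0032] at target axes [0.0085 0.0011 0.0032] turn [-0.001  0.005  0.001]
```

>>> step_arm --targets '[{"hand": 1, "linear": [0, 0, 0], "delta_rot": [0, 0, 0]}, {"hand": 1, "linear": [0, 0, 0], "delta_rot": [0, 0, 0]}, {"hand": 1, "linear": [0, 0, 0], "delta_rot": [0, 0, 0]}, {"hand": 1, "linear": [0, 0, 0], "delta_rot": [0, 0, 0]}, {"hand": 1, "linear": [0, -0.05, 0], "delta_rot": [0, 0, 0]}, {"hand": 1, "linear": [0, -0.08, 0], "delta_rot": [0, 0, 0]}, {"hand": 1, "linear": [0, -0.08, 0], "delta_rot": [0, 0, 0]}, {"hand": 1, "linear": [0, -0.03, 0], "delta_rot": [0, 1, 0]}, {"hand": 1, "linear": [0, 0, 0], "delta_rot": [0, 1, 0]}, {"hand": 1, "linear": [0, 0, 0], "delta_rot": [0, 1, 0]}]'

```text
time_s: 19.78
tool_pos: [0.4029, 0.2893, 0.1119]
orientation: [-1.568, -0.002, -0.326]
ft_force: [-0.7, -0.7, -1.0]
grip_width: 1.002
```

>>> step_arm --targets '[{"hand": 1, "linear": [0, 0, 0], "delta_rot": [0, 1, 0]}, {"hand": 1, "linear": [0, 0, 0], "delta_rot": [0, 1, 0]}, {"hand": 1, "linear": [0, 0, 0], "delta_rot": [0, 1, 0]}, {"hand": 1, "linear": [0, 0, 0], "delta_rot": [0, 1, 0]}, {"hand": 1, "linear": [0, 0, 0], "delta_rot": [0, 1, 0]}, {"hand": 1, "linear": [0, 0, 0], "delta_rot": [0, 1, 0]}, {"hand": 1, "linear": [0, 0, 0], "delta_rot": [0, 1, 0]}, {"hand": 1, "linear": [0, 0, 0], "delta_rot": [0, 1, 0]}, {"hand": 1, "linear": [0, 0, 0], "delta_rot": [0, 1, 0]}, {"hand": 1, "linear": [0, 0, 0], "delta_rot": [0, 1, 0]}]'

```text
time_s: 20.62
tool_pos: [0.4055, 0.2906, 0.1151]
orientation: [-1.559, 0.004, -1.427]
ft_force: [-0.5, -0.4, -0.4]
grip_width: 0.996
```

```bash
python3 -c "
from h import *
need([.4017,.2887,.08],-90)
im=manip.grab_frame('side');cv2.imwrite('pics/side9.png',im[:,:,::-1]);crop('pics/side9.png',210,150,410,300,4,'pics/s9c.png')
im=manip.grab_frame('top');cv2.imwrite('pics/top9.png',im[:,:,::-1]);crop('pics/top9.png',270,140,430,320,4,'pics/t9c.png')"
```

```text
t 20.62 pos [0.4055 0.2906 0.1151] rpy [-89.3    0.25 -81.78] q [0.48 0.09 2.01 0.   1.03 0.34] grip 0.996 F [-0.5 -0.4 -0.4]
 shift world mm [ -3.8  -1.9 -35.1] rows total now-axes [ 0.0036  0.0876 -0.0112] at target axes [ 0.0046  0.0877 -0.0096] turn [-0.114  1.37  -0.051]
```

View pics/s9c.png

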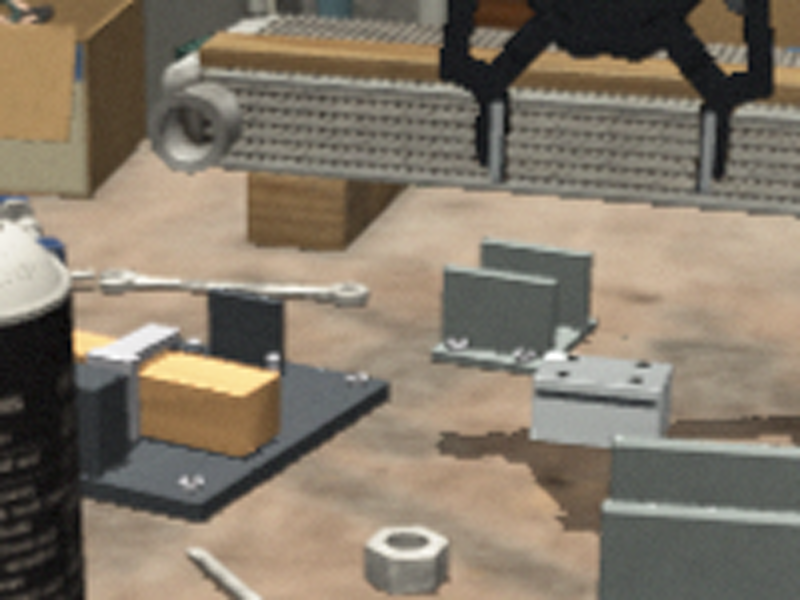

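View pics/t9c.png

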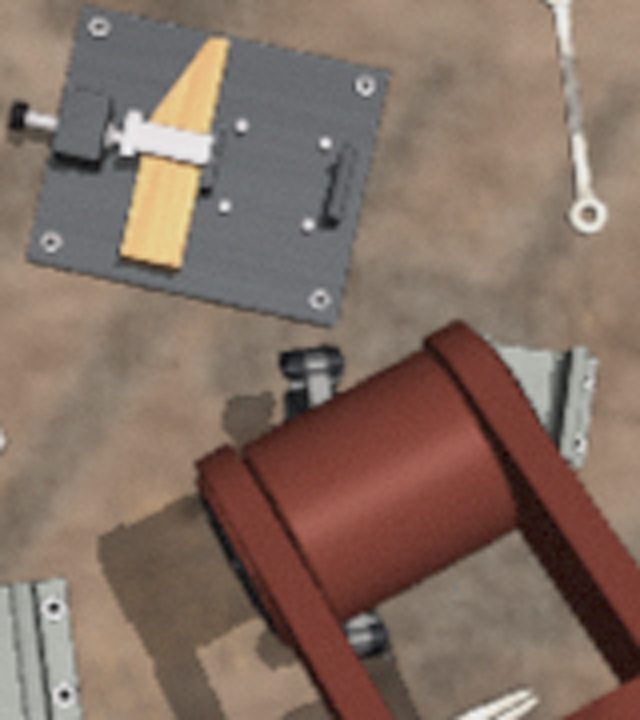

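>>> step_arm --targets '[{"hand": 1, "linear": [0.004, 0.02, -0.01], "delta_rot": [-0.11, 0.9, -0.05]}, {"hand": 1, "linear": [0, 0.04, 0], "delta_rot": [0, 0.47, 0]}, {"hand": 1, "linear": [0, 0.04, 0], "delta_rot": [0, 0, 0]}, {"hand": 1, "linear": [0, 0.03, 0], "delta_rot": [0, 0, 0]}, {"hand": 1, "linear": [0, 0, 0], "delta_rot": [0, 0, 0]}, {"hand": 1, "linear": [0, 0, 0], "delta_rot": [0, 0, 0]}]'

```text
time_s: 21.22
tool_pos: [0.4039, 0.2894, 0.0632]
orientation: [-1.566, 0.002, -1.554]
ft_force: [0.2, -1.1, 0.7]
grip_width: 0.999
```

```bash
python3 -c "
from h import *
need([.4017,.2887,.012],-90)"
```

```text
t 21.22 pos [0.4039 0.2894 0.0632] rpy [-89.7    0.12 -89.05] q [ 0.48  0.18  2.03 -0.    0.93  0.46] grip 0.999 F [ 0.2 -1.1  0.7]
 shift world mm [ -2.2  -0.7 -51.2] rows total now-axes [ 0.002   0.1281 -0.0063] at target axes [ 0.0018  0.1281 -0.0056] turn [-0.05   0.159 -0.02 ]
```

>>> step_arm --targets '[{"hand": 1, "linear": [0.002, 0.02, -0.006], "delta_rot": [-0.05, 0.16, -0.02]}, {"hand": 1, "linear": [0, 0.045, 0], "delta_rot": [0, 0, 0]}, {"hand": 1, "linear": [0, 0.04, 0], "delta_rot": [0, 0, 0]}, {"hand": 1, "linear": [0, 0.02, 0], "delta_rot": [0, 0, 0]}, {"hand": 1, "linear": [0, 0, 0], "delta_rot": [0, 0, 0]}, {"hand": 1, "linear": [0, 0, 0], "delta_rot": [0, 0, 0]}]'

```text
time_s: 21.72
tool_pos: [0.4047, 0.2904, 0.0148]
orientation: [-1.565, 0.003, -1.569]
ft_force: [-0.2, 0.4, -0.4]
grip_width: 1.001
```

```bash
python3 -c "
from h import *
need([.4017,.2887,.012],-90)
im=manip.grab_frame('side');cv2.imwrite('pics/side10.png',im[:,:,::-1]);crop('pics/side10.png',290,180,410,270,6,'pics/s10c.png')"
```

```text
t 21.72 pos [0.4047 0.2904 0.0148] rpy [-89.64   0.19 -89.91] q [0.48 0.27 2.04 0.   0.82 0.48] grip 1.001 F [-0.2  0.4 -0.4]
 shift world mm [-3.  -1.7 -2.8] rows total now-axes [ 0.0043  0.0069 -0.0077] at target axes [ 0.0043  0.0069 -0.0076] turn [-0.06   0.015 -0.032]
```

View pics/s10c.png

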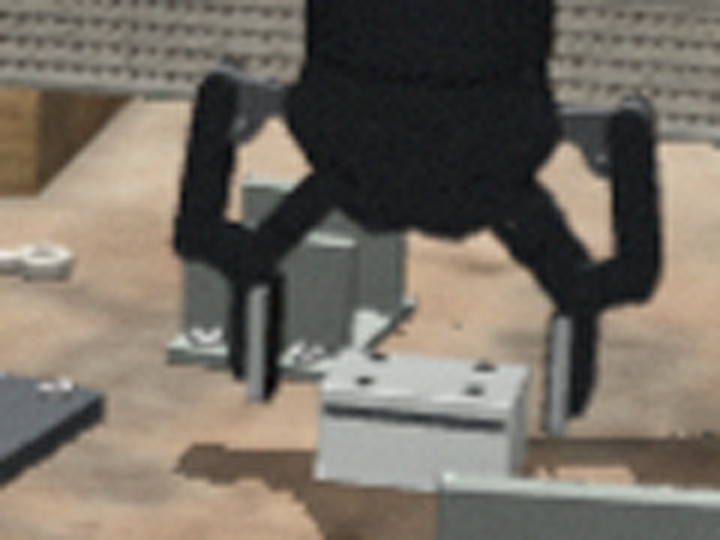

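>>> step_arm --targets '[{"hand": 1, "linear": [0.004, 0.006, -0.007], "delta_rot": [-0.06, 0.01, -0.03]}, {"hand": 1, "linear": [0, 0, 0], "delta_rot": [0, 0, 0]}, {"hand": -1, "linear": [0, 0, 0], "delta_rot": [0, 0, 0]}, {"hand": -1, "linear": [0, 0, 0], "delta_rot": [0, 0, 0]}, {"hand": -1, "linear": [0, 0, 0], "delta_rot": [0, 0, 0]}, {"hand": -1, "linear": [0, 0, 0], "delta_rot": [0, 0, 0]}, {"hand": -1, "linear": [0, 0, 0], "delta_rot": [0, 0, 0]}, {"hand": -1, "linear": [0, 0, 0], "delta_rot": [0, 0, 0]}]' --force 50

```text
time_s: 22.43
tool_pos: [0.4036, 0.2899, 0.0156]
orientation: [-1.567, 0.003, -1.57]
ft_force: [0.3, -0.3, -2.0]
grip_width: 0.689
```

```bash
python3 -c "
from h import *
need([.4017,.2887,.10],-90)"
```

```text
t 22.43 pos [0.4036 0.2899 0.0156] rpy [-89.76   0.15 -89.96] q [0.48 0.27 2.04 0.   0.83 0.48] grip 0.689 F [ 0.3 -0.3 -2. ]
 shift world mm [-1.9 -1.2 84.4] rows total now-axes [ 0.0024 -0.211  -0.0039] at target axes [ 0.003  -0.2109 -0.0048] turn [-0.04   0.007 -0.025]
```

>>> step_arm --targets '[{"hand": -1, "linear": [0, -0.03, 0], "delta_rot": [-0.04, 0, -0.02]}, {"hand": -1, "linear": [0, -0.06, 0], "delta_rot": [0, 0, 0]}, {"hand": -1, "linear": [0, -0.07, 0], "delta_rot": [0, 0, 0]}, {"hand": -1, "linear": [0, -0.07, 0], "delta_rot": [0, 0.7, 0]}, {"hand": -1, "linear": [0, -0.04, 0], "delta_rot": [0, 0.7, 0]}, {"hand": -1, "linear": [0, 0, 0], "delta_rot": [0, 0, 0]}, {"hand": -1, "linear": [0, 0, 0], "delta_rot": [0, 0, 0]}]'

```text
time_s: 23.02
tool_pos: [0.399, 0.2872, 0.1227]
orientation: [-1.581, -0.007, -1.721]
ft_force: [-0.7, 0.1, -2.0]
grip_width: 0.692
```

```bash
python3 -c "
from h import *
need(W(CR,[0,.0012,.10]),-99)"
```

```text
t 23.02 pos [0.399  0.2872 0.1227] rpy [-90.58  -0.4  -98.61] q [0.48 0.08 2.01 0.   1.07 0.63] grip 0.692 F [-0.7  0.1 -2. ]
 shift world mm [  65.7 -111.   -22.7] rows total now-axes [0.2494 0.0563 0.2046] at target axes [0.2484 0.0566 0.2057] turn [0.096 0.064 0.067]
```

>>> step_arm --targets '[{"hand": -1, "linear": [0.04, 0, 0.035], "delta_rot": [0.1, 0.06, 0.07]}, {"hand": -1, "linear": [0.06, 0, 0.05], "delta_rot": [0, 0, 0]}, {"hand": -1, "linear": [0.06, 0, 0.05], "delta_rot": [0, 0, 0]}, {"hand": -1, "linear": [0.06, 0, 0.05], "delta_rot": [0, 0, 0]}, {"hand": -1, "linear": [0.03, 0, 0.02], "delta_rot": [0, 0, 0]}, {"hand": -1, "linear": [0, 0, 0], "delta_rot": [0, 0, 0]}, {"hand": -1, "linear": [0, 0, 0], "delta_rot": [0, 0, 0]}, {"hand": -1, "linear": [0, 0, 0], "delta_rot": [0, 0, 0]}]'

```text
time_s: 23.68
tool_pos: [0.459, 0.1705, 0.1094]
orientation: [-1.588, -0.005, -1.712]
ft_force: [-0.2, -0.5, -1.4]
grip_width: 0.689
```

```bash
python3 -c "
from h import *
need(W(CR,[0,.0012,.08]),-99)"
```

```text
t 23.68 pos [0.459  0.1705 0.1094] rpy [-90.96  -0.3  -98.1 ] q [0.21 0.1  2.02 0.   1.05 0.35] grip 0.689 F [-0.2 -0.5 -1.4]
 shift world mm [  5.7   5.7 -29.4] rows total now-axes [-0.0166  0.0732  0.0134] at target axes [-0.0164  0.0735  0.0119] turn [0.16  0.149 0.052]
```

>>> step_arm --targets '[{"hand": -1, "linear": [-0.0165, 0.02, 0.012], "delta_rot": [0.16, 0.15, 0.05]}, {"hand": -1, "linear": [0, 0.03, 0], "delta_rot": [0, 0, 0]}, {"hand": -1, "linear": [0, 0.02, 0], "delta_rot": [0, 0, 0]}, {"hand": -1, "linear": [0, 0, 0], "delta_rot": [0, 0, 0]}, {"hand": -1, "linear": [0, 0, 0], "delta_rot": [0, 0, 0]}, {"hand": -1, "linear": [0, 0, 0], "delta_rot": [0, 0, 0]}]'

```text
time_s: 24.18
tool_pos: [0.4591, 0.1806, 0.0766]
orientation: [-1.578, -0.001, -1.72]
ft_force: [0.0, 0.3, -2.8]
grip_width: 0.693
```

```bash
python3 -c "
from h import *
need(W(CR,[0,.0012,.07]),-99)
im=manip.grab_frame('side');cv2.imwrite('pics/side11.png',im[:,:,::-1]);crop('pics/side11.png',280,150,400,260,5,'pics/s11c.png')
im=manip.grab_frame('top');cv2.imwrite('pics/top11.png',im[:,:,::-1]);crop('pics/top11.png',340,200,440,280,6,'pics/t11c.png')
print([((proj('side',W(CR,p))-[280,150])*5).round() for p in((.03,.03,.046),(-.03,.03,.046))])
print('block top corners / bottom in hand');tool([(x,y,z) for x in(.0192,-.0168) for y in(-.0164,.0156) for z in(.03,-.03)],'side',(280,150),5)"
```

```text
t 24.18 pos [0.4591 0.1806 0.0766] rpy [-9.042e+01 -6.000e-02 -9.855e+01] q [0.23 0.15 2.03 0.   0.97 0.38] grip 0.693 F [ 0.   0.3 -2.8]
 shift world mm [ 5.5 -4.4 -6.6] rows total now-axes [0.0087 0.0163 0.0154] at target axes [0.0086 0.0164 0.0154] turn [0.07  0.075 0.011]
[array([205., 333.]), array([346., 353.])]
block top corners / bottom in hand
(0.0192, -0.0164, 0.03) [0.4867 0.157  0.0933] [261. 195.]
(0.0192, -0.0164, -0.03) [0.4273 0.166  0.0937] [400. 211.]
(0.0192, 0.0156, 0.03) [0.4865 0.157  0.0613] [260. 270.]
(0.0192, 0.0156, -0.03) [0.4271 0.166  0.0617] [397. 287.]
(-0.0168, -0.0164, 0.03) [0.492  0.1926 0.0933] [229. 216.]
(-0.0168, -0.0164, -0.03) [0.4327 0.2016 0.0936] [371. 233.]
(-0.0168, 0.0156, 0.03) [0.4918 0.1926 0.0613] [227. 293.]
(-0.0168, 0.0156, -0.03) [0.4325 0.2016 0.0616] [368. 311.]
```

View pics/s11c.png

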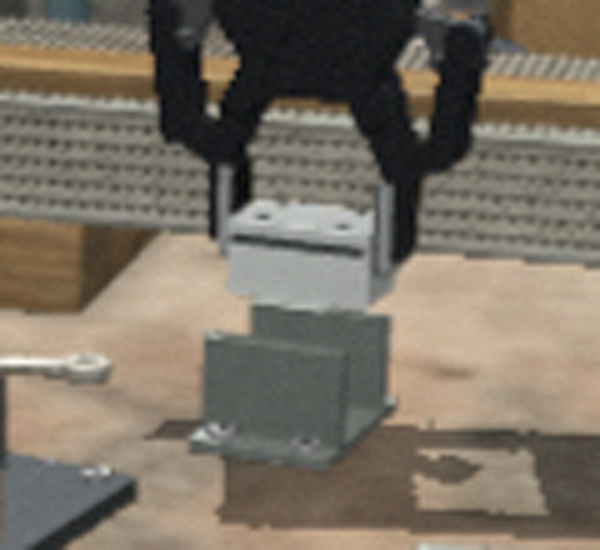

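View pics/t11c.png

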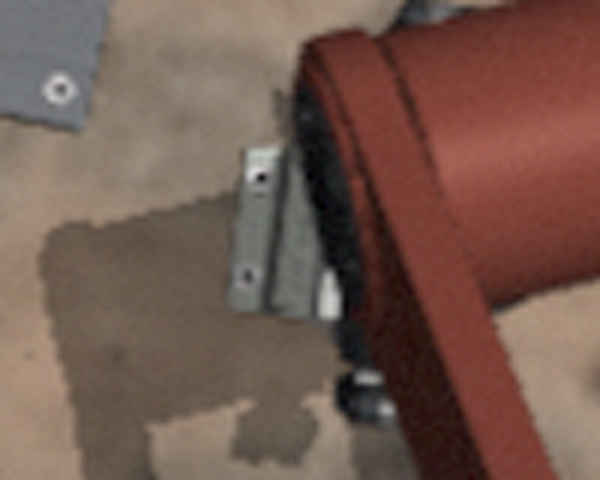

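>>> step_arm --targets '[{"hand": -1, "linear": [0.0087, 0.008, 0.015], "delta_rot": [0.07, 0.07, 0.01]}, {"hand": -1, "linear": [0, 0, 0], "delta_rot": [0, 0, 0]}, {"hand": -1, "linear": [0, 0, 0], "delta_rot": [0, 0, 0]}, {"hand": -1, "linear": [0, 0, 0], "delta_rot": [0, 0, 0]}]'

```text
time_s: 24.62
tool_pos: [0.4675, 0.176, 0.0754]
orientation: [-1.565, 0.002, -1.728]
ft_force: [0.0, 0.2, -1.7]
grip_width: 0.694
```

```bash
python3 -c "
from h import *
need(W(CR,[0,.0012,.03]),-99)"
```

```text
t 24.62 pos [0.4675 0.176  0.0754] rpy [-89.66   0.1  -99.03] q [ 0.22  0.16  2.03 -0.    0.95  0.38] grip 0.694 F [ 0.   0.2 -1.7]
 shift world mm [ -2.8   0.2 -45.4] rows total now-axes [ 0.0007  0.1136 -0.0076] at target axes [ 0.0005  0.1136 -0.0069] turn [-0.057 -0.006 -0.017]
```

>>> step_arm --targets '[{"hand": -1, "linear": [0.0005, 0.015, -0.007], "delta_rot": [-0.06, 0, -0.02]}, {"hand": -1, "linear": [0, 0.03, 0], "delta_rot": [0, 0, 0]}, {"hand": -1, "linear": [0, 0, 0], "delta_rot": [0, 0, 0]}, {"hand": -1, "linear": [0, 0, 0], "delta_rot": [0, 0, 0]}]'

```text
time_s: 24.95
tool_pos: [0.4655, 0.1761, 0.0575]
orientation: [-1.57, 0.0, -1.73]
ft_force: [0.9, 1.0, -2.1]
grip_width: 0.693
```

```bash
python3 -c "
from h import *
need(W(CR,[0,.0012,.0215]),-99)
im=manip.grab_frame('side');cv2.imwrite('pics/side12.png',im[:,:,::-1]);crop('pics/side12.png',280,150,400,260,5,'pics/s12c.png')
im=manip.grab_frame('top');cv2.imwrite('pics/top12.png',im[:,:,::-1]);crop('pics/top12.png',340,200,440,280,6,'pics/t12c.png')"
```

```text
t 24.95 pos [0.4655 0.1761 0.0575] rpy [-8.995e+01  3.000e-02 -9.909e+01] q [0.22 0.19 2.03 0.   0.92 0.38] grip 0.693 F [ 0.9  1.  -2.1]
 shift world mm [ -0.8   0.1 -36. ] rows total now-axes [ 0.0002  0.0899 -0.0022] at target axes [ 0.0002  0.0899 -0.0021] turn [-0.009 -0.016 -0.004]
```

View pics/s12c.png

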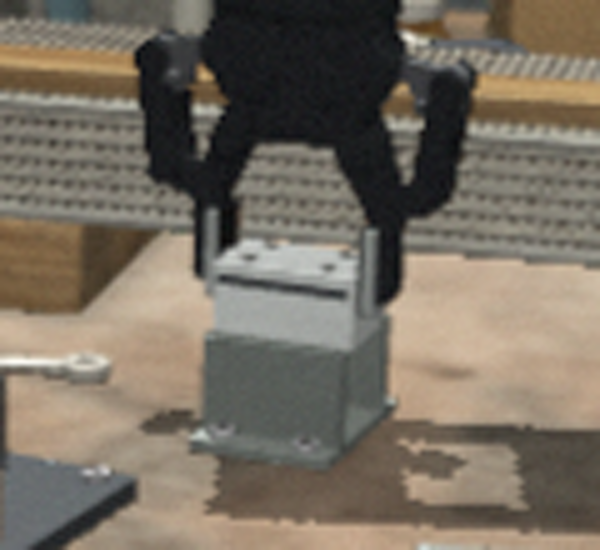

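View pics/t12c.png

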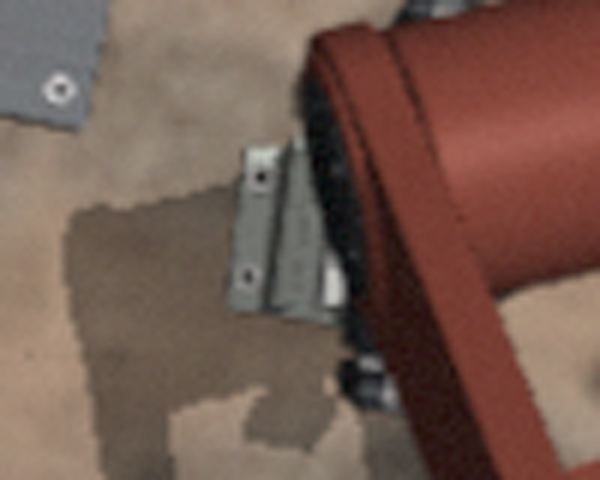

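>>> step_arm --targets '[{"hand": -1, "linear": [0, 0.015, -0.002], "delta_rot": [-0.01, -0.01, 0]}, {"hand": -1, "linear": [0, 0.015, 0], "delta_rot": [0, 0, 0]}, {"hand": -1, "linear": [0, 0, 0], "delta_rot": [0, 0, 0]}]'

```text
time_s: 25.3
tool_pos: [0.4654, 0.1765, 0.0457]
orientation: [-1.569, 0.001, -1.728]
ft_force: [-0.2, -0.3, -1.5]
grip_width: 0.694
```

```bash
python3 -c "
from h import *
need(W(CR,[0,.0012,.0215]),-99)"
```

```text
t 25.3 pos [0.4654 0.1765 0.0457] rpy [-8.990e+01  7.000e-02 -9.902e+01] q [0.22 0.21 2.03 0.   0.89 0.38] grip 0.694 F [-0.2 -0.3 -1.5]
 shift world mm [ -0.7  -0.3 -24.2] rows total now-axes [ 0.0012  0.0605 -0.0017] at target axes [ 0.0011  0.0605 -0.0016] turn [-0.016 -0.003 -0.012]
```

No contact, so it is inside the cheeks. Continue down.

>>> step_arm --targets '[{"hand": -1, "linear": [0.001, 0.025, -0.001], "delta_rot": [-0.01, 0, -0.01]}, {"hand": -1, "linear": [0, 0.022, 0], "delta_rot": [0, 0, 0]}, {"hand": -1, "linear": [0, 0, 0], "delta_rot": [0, 0, 0]}, {"hand": -1, "linear": [0, 0, 0], "delta_rot": [0, 0, 0]}]'

```text
time_s: 25.63
tool_pos: [0.4647, 0.1762, 0.0245]
orientation: [-1.571, -0.0, -1.728]
ft_force: [-0.1, 0.8, -2.4]
grip_width: 0.689
```

```bash
python3 -c "
from h import *
need(W(CR,[0,.0012,.0215]),-99)"
```

```text
t 25.63 pos [0.4647 0.1762 0.0245] rpy [-90.    -0.   -99.01] q [ 0.22  0.25  2.04 -0.    0.85  0.38] grip 0.689 F [-0.1  0.8 -2.4]
 shift world mm [-0.  0. -3.] rows total now-axes [-0.      0.0075 -0.0001] at target axes [-0.      0.0075 -0.0001] turn [-0.    -0.002  0.001]
```

>>> step_arm --targets '[{"hand": -1, "linear": [0, 0.005, 0], "delta_rot": [0, 0, 0]}, {"hand": -1, "linear": [0, 0.002, 0], "delta_rot": [0, 0, 0]}, {"hand": -1, "linear": [0, 0, 0], "delta_rot": [0, 0, 0]}]'

```text
time_s: 25.88
tool_pos: [0.4648, 0.1762, 0.0217]
orientation: [-1.572, -0.001, -1.728]
ft_force: [0.2, 0.2, -1.4]
grip_width: 0.686
```

```bash
python3 -c "
from h import *
need(W(CR,[0,.0012,.0215]),-99)"
```

```text
t 25.88 pos [0.4648 0.1762 0.0217] rpy [-9.005e+01 -3.000e-02 -9.901e+01] q [ 0.22  0.26  2.04 -0.    0.85  0.38] grip 0.686 F [ 0.2  0.2 -1.4]
 shift world mm [-0.1  0.  -0.2] rows total now-axes [-0.      0.0006 -0.0002] at target axes [-0.      0.0006 -0.0002] turn [ 0.008 -0.002  0.005]
```

>>> step_arm --targets '[{"hand": -1, "linear": [0, 0.003, 0], "delta_rot": [0, 0, 0]}, {"hand": -1, "linear": [0, 0.001, 0], "delta_rot": [0, 0, 0]}, {"hand": -1, "linear": [0, 0, 0], "delta_rot": [0, 0, 0]}]'

```text
time_s: 26.13
tool_pos: [0.4658, 0.1764, 0.0219]
orientation: [-1.57, -0.0, -1.728]
ft_force: [1.2, -0.4, -2.2]
grip_width: 0.688
```

>>> step_arm --targets '[{"hand": -1, "linear": [-0.001, 0.004, -0.002], "delta_rot": [0, 0, 0]}, {"hand": -1, "linear": [0, 0.002, 0], "delta_rot": [0, 0, 0]}, {"hand": -1, "linear": [0, 0.001, 0], "delta_rot": [0, 0, 0]}]'

```text
time_s: 26.38
tool_pos: [0.4663, 0.1768, 0.0215]
orientation: [-1.569, -0.001, -1.727]
ft_force: [-1.9, -0.4, 0.8]
grip_width: 0.688
```

Vertical force went from −2.4 to +0.8 N at the expected height, so the block is on the floor. Releasing it.

>>> step_arm --targets '[{"hand": 1, "linear": [0, 0, 0], "delta_rot": [0, 0, 0]}, {"hand": 1, "linear": [0, 0, 0], "delta_rot": [0, 0, 0]}, {"hand": 1, "linear": [0, 0, 0], "delta_rot": [0, 0, 0]}, {"hand": 1, "linear": [0, 0, 0], "delta_rot": [0, 0, 0]}, {"hand": 1, "linear": [0, -0.03, 0], "delta_rot": [0, 0, 0]}, {"hand": 1, "linear": [0, -0.06, 0], "delta_rot": [0, 0, 0]}, {"hand": 1, "linear": [0, -0.08, 0], "delta_rot": [0, 0, 0]}, {"hand": 1, "linear": [0, -0.08, 0], "delta_rot": [0, 0, 0]}, {"hand": 1, "linear": [0, -0.08, 0], "delta_rot": [0, 0, 0]}, {"hand": 1, "linear": [0, 0, 0], "delta_rot": [0, 0, 0]}]'

```text
time_s: 27.22
tool_pos: [0.465, 0.1767, 0.1599]
orientation: [-1.571, -0.001, -1.728]
ft_force: [1.5, 0.1, 0.9]
grip_width: 1.003
```

>>> step_arm --targets '[{"hand": 1, "linear": [-0.06, -0.02, -0.03], "delta_rot": [0, 0, 0]}, {"hand": 1, "linear": [-0.09, 0, -0.04], "delta_rot": [0, 0, 0]}, {"hand": 1, "linear": [-0.09, 0, -0.04], "delta_rot": [0, 0, 0]}, {"hand": 1, "linear": [-0.09, 0, -0.03], "delta_rot": [0, 0, 0]}, {"hand": 1, "linear": [-0.09, 0, 0], "delta_rot": [0, 0, 0]}, {"hand": 1, "linear": [-0.09, 0, 0], "delta_rot": [0, 0, 0]}, {"hand": 1, "linear": [-0.09, 0, 0], "delta_rot": [0, 0, 0]}, {"hand": 1, "linear": [0, 0, 0], "delta_rot": [0, 0, 0]}, {"hand": 1, "linear": [0, 0, 0], "delta_rot": [0, 0, 0]}]'

```text
time_s: 27.97
tool_pos: [0.4506, 0.4343, 0.1797]
orientation: [-1.555, 0.009, -1.732]
ft_force: [0.1, -0.4, 0.6]
grip_width: 1.0
```

```bash
python3 -c "
from h import *
im=manip.grab_frame('side');cv2.imwrite('pics/side13.png',im[:,:,::-1]);crop('pics/side13.png',210,180,410,310,4,'pics/s13c.png')
im=manip.grab_frame('top');cv2.imwrite('pics/top13.png',im[:,:,::-1]);crop('pics/top13.png',340,200,440,280,8,'pics/t13c.png')"
```

```text
(no output)
```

View pics/s13c.png

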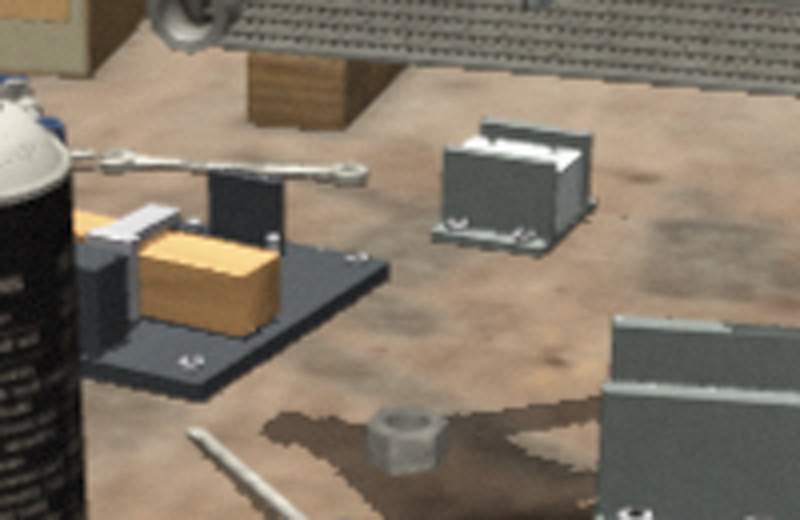

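View pics/t13c.png

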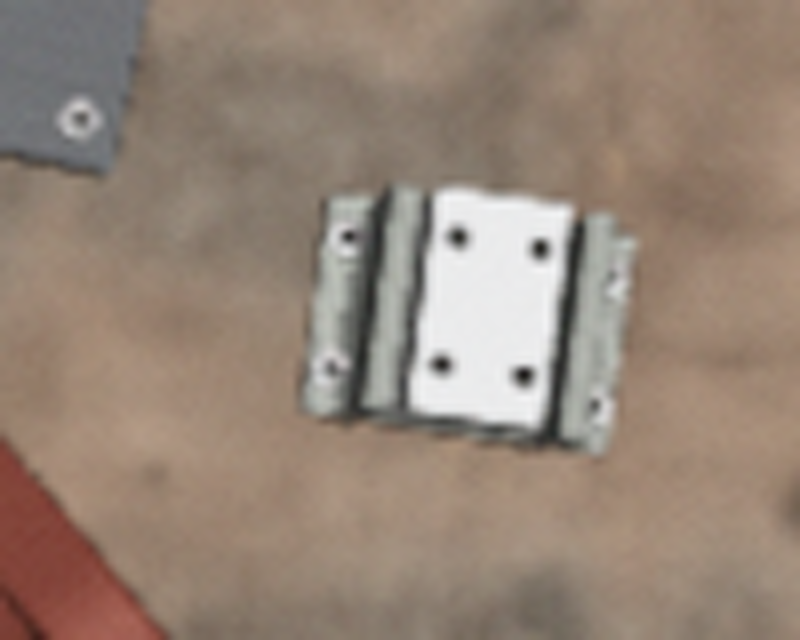

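View pics/top13.png

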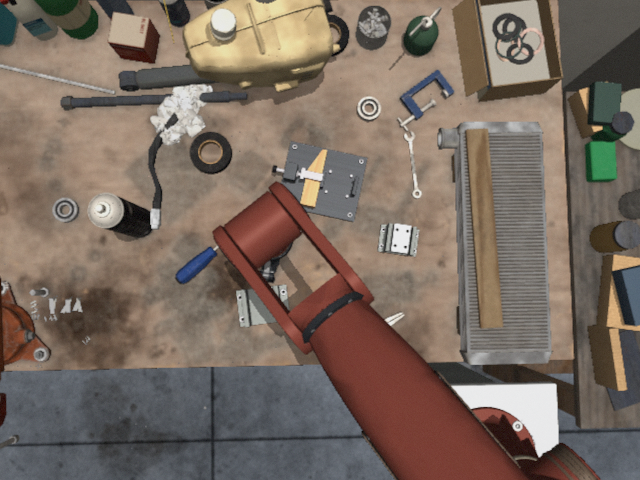

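```bash
python3 -c "
from h import *
P=np.array([ray('top',*((np.array(p)+.5)/8-.5+[340,200]),.038) for p in((457,237),(540,248),(442,363),(523,376))])
print(P.round(4),P.mean(0)); print('in cradle mm',Rz(-CR[1])@(P.mean(0)-CR[0])*1000)
S=np.array([ray('top',*((np.array(p)+.5)/8-.5+[340,200]),.006) for p in((349,237),(332,369),(619,283),(600,407))]);print('screws',S.mean(0))
print('expected cheek tops / block top corners side crop:',[((proj('side',W(CR,p))-[210,180])*4).round() for p in((.03,.018,.038),(-.03,.018,.038),(.03,-.018,.038),(-.03,-.018,.038),(-.03,.03,.046))])
crop('pics/side13.png',310,200,370,248,12,'pics/s13d.png')
need([.45,.43,.18],-99)"
```

```text
[[0.484  0.1832 0.038 ]
 [0.4807 0.1612 0.038 ]
 [0.4506 0.188  0.038 ]
 [0.4469 0.1666 0.038 ]] [0.46555664 0.17473938 0.038     ]
in cradle mm [ 1.08439786 -0.0921159  38.        ]
screws [0.46328786 0.17406428 0.006     ]
expected cheek tops / block top corners side crop: [array([453., 155.]), array([564., 171.]), array([479., 136.]), array([588., 151.]), array([556., 162.])]
t 28.07 pos [0.4507 0.433  0.1797] rpy [-89.09   0.52 -99.34] q [ 0.66  0.26  1.68 -0.01  1.19  0.82] grip 1.0 F [ 1.3  0.5 -0.4]
 shift world mm [-0.7 -3.   0.3] rows total now-axes [ 0.0077 -0.0007 -0.0004] at target axes [ 0.0078 -0.0007 -0.0005] turn [-0.152 -0.058 -0.086]
```

View pics/s13d.png

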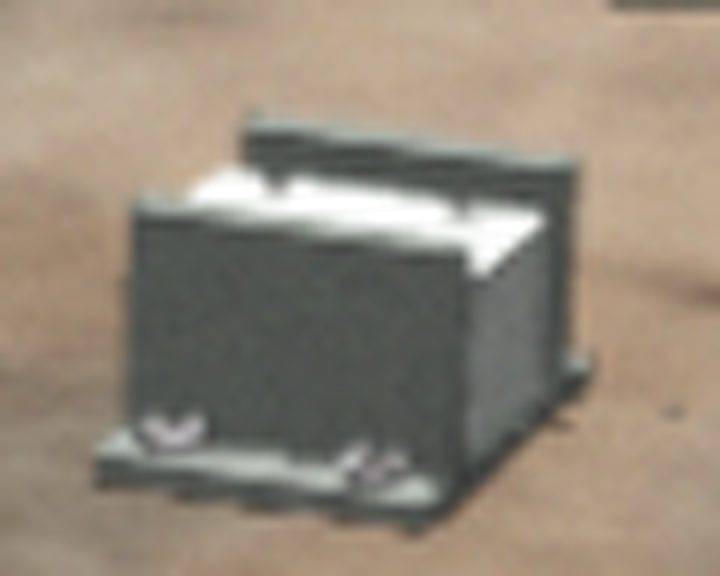

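The block lies flat below the cheek tops, about 1–2 mm from midway. The wedge and the bystander parts are undisturbed, and the arm is clear.

>>> step_arm --targets '[{"hand": 1, "linear": [0, 0, 0], "delta_rot": [0, 0, 0]}, {"hand": 1, "linear": [0, 0, 0], "delta_rot": [0, 0, 0]}, {"hand": 1, "linear": [0, 0, 0], "delta_rot": [0, 0, 0]}]'

```text
time_s: 28.32
tool_pos: [0.4505, 0.4292, 0.1798]
orientation: [-1.555, 0.007, -1.737]
ft_force: [0.1, -0.3, -0.5]
grip_width: 1.0
```

```bash
python3 -c "
from rig import manip
print(manip.hand_in())"
```

```text
the job is handed in; nothing more can be done
None
```

The job is done and handed in at 28.3 s. I pushed the wedge in nose first until the catch stayed back by itself. I then took the block out, regrasped it by its ends at the free spot, and lowered it into the smaller cradle.

**Final checks:**
- **Wedge:** the last pictures show it still in the gap, with the tongue clear of the nest.
- **Block:** it lies flat below the cheek tops and lengthwise along the channel. Its holes put its centre 1.1 mm from midway and 0.1 mm off the centreline; measured from the cradle's screws it is 1 mm further off, within the calibration error.
- **Placing:** before I let go, the vertical force went from −2.4 to +0.8 N, so the block was resting on the floor. The highest force I read at any check was about 7 N.
- **Other parts:** the hex nut, spanner, screwdriver and pliers looked undisturbed, although the arm partly hid the nut and pliers in the last top view. The arm was clear of everything.

The one disagreement was the side camera, which read 1–2 px off the top camera. I took a 1 mm compromise in x, and nothing failed because of it.

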